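Move a media converter from the test stand into its carrier tray and close the keeper bar

TASK

The blue media converter has passed its test: take it off the studs of the sloping test stand (slide it up the panel until the stud heads reach the wide ends of its keyholes, then lift it straight off) and set it down flat, without dropping it, in the free place of the carrier tray, its ports facing the same way as those of the grey unit already there. Then swing the tray's hinged keeper bar shut over both units until it clicks fully home in its catch. Leave the other two converters, the bottle and the orange cleaning pen where they are.

Things in the scene. Friction and masses are not known exactly. Their poses are not given: they have to be found in the camera images.
- blue_center (a point): centre of the blue media converter, a metal box 84 (its x) x 52 (y) x 26 mm (z), 170 to 320 g, flat sides to grip across the 52 mm. Ports on its -x end; +z out of its cover, -z out of its base. At the start it hangs on the left or the right studs, base flat on the panel, ports down the slope
- blue_keyholes (a point): on the blue converter's base, midway between the wide ends of its two keyholes (26 mm apart across its width; wide ends 18 mm across, 20 mm long; narrow slots run from them to its +x end, where the studs sit at the start). To free it, slide it 16 mm (12 to 20) along its own +x, up the slope, flat on the panel, then lift it square off, over 9 mm along +z
- blue_ports (a point): middle of the blue converter's end face with the ports, 42 mm from its centre along its -x
- panel: white sloping panel of the test stand, fixed, 40 degrees from level, 200 mm up the slope by 260 mm wide; origin mid-panel on its front face, 100 mm above the bench; x up the slope (away from the robot), y left along it, z square out of it (up and towards the robot). Stud pairs at x = 20, y = -75/-49 and 49/75 mm. A duct 22 mm high runs along its lower edge, at x under -76 mm
- studs_left (a point): on the panel face, midway between the two studs of the left pair (26 mm apart): shank 5 mm in diameter, head 12 mm, its top 8 mm off the panel. The right pair is alike, 124 mm along the panel's -y
- grey_center (a point): centre of the grey converter (same shape as the blue one) hanging on the other pair of studs, 124 mm beside the blue one; it must stay there
- tray: aluminium carrier tray, fixed, 222 mm wide (y) by 120 mm deep (x); origin mid-underside, on the bench, z up. Its front, with two rack ears (44 mm high, y = +-108 to 128 mm), faces its -x. Floor top at z = 6 mm, side lips 14 mm high. Two places at x = 0: y = +48 mm (holds a grey unit) and y = -48 mm (free). At the free side's edge, x = 16 to 48 mm, stand a stop and catch 46 mm high
- bay (a point): centre of the free place, on the tray's floor. It measures 92 mm (tray x) by 60 mm (tray y) between tabs 9 mm high at its four corners only, which leaves room for fingers at the middle of the long sides. The blue converter lies there on its base, its centre 13 mm above this point, its x along the tray's x (ports to the tray's -x)
- fitted_center (a point): centre of the grey converter lying in the tray's other place (same shape as the blue one, ports to the tray's front); it must stay there
- keeper (a joint): keeper bar's angle, rad: 0 shut on its stop, running from the pivot along the tray's -y; opening turns it counter-clockwise seen from above, over the tray's back (+x). Starts at 0.9 to 1.35. Swings freely (under 1 N at the knob) and stays where left, until at about 0.07 rad its end meets a sprung ball catch: about 5 N at the knob takes it past, then the spring draws it to 0
- knob (a point): centre of the upright red knob on the keeper bar: 18 mm in diameter, from 39 to 73 mm above the bench, this point at 58 mm; 170 mm from the pivot. Pinch it from above or push it from the side
- pivot (a point): hinge axis of the keeper bar, 37 mm above the bench, at x = 30, y = 96 mm of the tray, in a pillar 20 mm wide. The bar is flat steel, 16 mm wide, 4 mm thick, 190 mm from here to the centre of its round end; its underside passes 3 mm above the tops of seated units
- bottle: clear dispenser bottle, 64 mm in diameter, 125 mm high, standing on the bench; origin at the centre of its underside; leave it alone
- pen: orange connector-cleaning pen lying on the bench, 128 mm long (x), 16 mm wide, 14 mm high; origin on its underside near its middle; leave it alone
Not all that is in view belongs to the job. Of the things shaped like the part that bears blue_center, the blue one is meant.

How it is judged:
By the outcome, as a careful person would: the job done as asked, in the order asked, and still so for the second after the job is handed in, with the robot touching nothing.
It also fails if it takes over 64 s, if anything falls off the work surface, if the arm or the gripper's body presses on something with over 40 N, if the wrist force passes 120 N, or if a joint passes its speed limit or range.

ROBOT

A 6-joint arm with a two-finger parallel gripper is mounted at the origin on the work surface. World frame = base frame: x ahead of the robot, y to its left, z up, the work surface at z = 0. Lengths are in m, angles in degrees, forces in N, time in s.
With the tool pointing down it reaches from about 0.35 to 0.85 m from the base axis. Payload 8.1 kg.
Tool frame: the origin (TCP) lies between the finger pads; the fingertips stand 11 mm ahead of it and the grasp point (between the pads) lies 8 mm behind it; z points along the fingers, y is the direction in which the jaws open and shut (so a half turn about z gives the same grasp; the last joint's range is limited). The gripper opens to 93 mm and grips with 3 to 60 N. Pads are 15 mm wide; open, the fingers measure 128 mm over their backs; the gripper's body (75 mm by 188 mm) begins 65 mm behind the grasp point.
Start: joints at [-81.784, 7.471, 85.268, -0, 87.261, -4.893], TCP at [0.136, -0.584, 0.23] pointing down, gripper open.
Joint ranges: [-169.43, 169.43], [-51.17, 129.36], [1.28, 143.12], [-76.62, 256.62], [0, 156.53], [-152.29, 152.29]. Speed limits (degrees/s): [136.94, 136.94, 159.86, 180, 180, 180].

INTERFACE

Orientations are given as a 3x3 rotation matrix whose columns are the frame's x, y, z axes.
In Python, from workcell import env gives the robot as it stands. The module is installed in compiled form; this text tells all that it offers.
- The arm moves only by the tool arm_command, never from a script. Its argument "plan" is a list of rows, each a list of 5 numbers: the closure, from -1 (fully open) to 1 (shut), then the shift along the tool's x, y, z in m, then the turn about the tool's z in rad. A call has 1 to 20 rows; each row shifts and turns the commanded pose from where the row before left it, along the tool's axes as they then stand; what a row does not reach is not made up. A row lasts 1/10 s, in which the tool goes at most 50 mm and 8.59 degrees, less where a joint would pass 70% of its speed; a pose out of reach is approached as far as the arm can. A call with a gripper value outside its range is refused whole. The fingers move at their own pace and stop on an object; "newtons" is the grip in N (left out, the last holds). Time passes only in rows, so rows that do not move let the fingers close. It gives the time, the measured TCP pose, the force and the opening at its end, in the units of the state.
- env.sense(): the state, without advancing time (a new reading comes with each control period).
- env.camera(name): name is "scene" or "top" or "wrist"; returns a dict with "frame" (384x512x3 uint8, red, green, blue), "depth" (384x512 float32, m along the optical axis (not along the pixel's ray), 0 where there is no reading), "K" (3x3 intrinsics, pixels), "R" (3x3) and "t" (3): a world point X has camera coordinates R X + t; the wrist camera has in their place "hand_eye" (4x4, takes a point from camera to tool coordinates, whose origin is the TCP and whose axes are the flange's). Camera axes: x right, y down, z forward; pixel columns grow to the right and rows downward; lengths in m; the calibration is good to about 2 mm. A picture is of the moment at which its call begins: read the wrist's pose just before it.
- env.close_job(): hands the job in, once; it reports no verdict.
Trained networks look in the newest picture that a camera, given by its name, has taken for a name from the list of things; names that differ only in an ending like _2 or _b are one class to them, and where a whole thing is asked for, a point or a joint stands for the part that bears it (a point fixed in the world has none). Each returns a list of dicts, best first, with "p" (0 to 1); they miss things now and then, are a little off and sometimes report something else, mostly with a low value. They report only what shows in the picture. A call takes as long as a camera call. They do not tell look-alikes from the thing itself.
- env.look_for(camera, thing): "position" ([x, y, z] in m, in world coordinates, good to about 4 mm: the middle of the surface that is visible of it).
The state is a dict: "clock": time; "joints": joint angles; "joint_velocities": joint speeds; "joint_efforts": joint torques, N m; "position": TCP position; "eef_rot": TCP orientation; "force": force on the tool from outside, world axes, zero at the start; "ft_torque": the same for the moment, N m; "grip_width": finger opening in m.
Only numpy, scipy, OpenCV 4.12 (cv2) and the standard library are available. Lean on these libraries where they do the work, as an engineer would, in place of code of your own. Each camera call takes 0.05 s, during which the arm holds its last target.

## Working session

There is one attempt and no reset: what is moved stays moved. The work goes in short steps, Python scripts to look and compute and a tool call to move; the robot and the scene stay as the last step left them, time stands still between calls to the robot, and variables do not carry over. Pictures are saved under pics/ and viewed, and the job is handed in when it is done.

Besides the shell and the picture viewer there is one more tool, called after "Emit:" as name([rows], argument=value, ...), one row to a line, values as JSON. arm_command: Moves the arm, as the interface text tells. Its arguments: {"type":"object","properties":{"plan":{"type":"array","items":{"type":"array","items":{"type":"number"}}},"newtons":{"type":"number"}},"required":["plan"]}

```bash
mkdir -p pics; cat > h.py <<'E'
import numpy as np, cv2, pickle
from workcell import env
def snap(name, tag):
    s=env.sense(); c=env.camera(name)
    cv2.imwrite(f'pics/{tag}.png', cv2.resize(c['frame'][:,:,::-1],(768,576),interpolation=cv2.INTER_CUBIC))
    pickle.dump((s,c),open(f'{tag}.pkl','wb'))
    return s,c
def cloud(s,c):
    K=c['K'];d=c['depth'];v,u=np.mgrid[:d.shape[0],:d.shape[1]]
    P=np.stack([(u-K[0,2])/K[0,0]*d,(v-K[1,2])/K[1,1]*d,d],-1)
    if 'R' in c: W=(P-c['t'])@c['R']
    else:
        H=c['hand_eye']; W=P@H[:3,:3].T+H[:3,3]
        W=W@np.array(s['eef_rot']).T+np.array(s['position'])
    W[d==0]=np.nan
    return W
E
python3 - <<'E'
from h import *
s,c=snap('scene','scene0'); s,c2=snap('top','top0')
print(s)
for cam in ('scene','top'):
    for t in ['blue_center','panel','tray','knob','bottle','pen','pivot','bay','studs_left','blue_keyholes','blue_ports']:
        print(cam,t,[(np.round(r['position'],3),round(r['p'],2)) for r in env.look_for(cam,t)][:4])
E
```

```text
{'clock': 0.05, 'joints': array([-8.17827108e+01,  7.51552115e+00,  8.53269914e+01,  1.01099424e-03,
        8.72630424e+01, -4.89313042e+00]), 'joint_velocities': array([-0.06472285, -0.11843373, -0.04642428, -0.02991771,  0.08387014,
       -0.0065991 ]), 'joint_efforts': array([ 7.96363256e-04, -5.61769617e+01, -4.93491840e+01,  7.73030240e-02,
        3.01017473e-02, -8.14826922e-05]), 'position': array([ 0.13604646, -0.58381469,  0.22860507]), 'eef_rot': array([[ 9.73934949e-01,  2.26827367e-01, -2.45868423e-04],
       [ 2.26827433e-01, -9.73933253e-01,  1.82588376e-03],
       [ 1.74700973e-04, -1.83406171e-03, -9.99998303e-01]]), 'force': array([-0.23288302,  0.75669151,  0.4201397 ]), 'ft_torque': array([ 0.05037661, -0.04195775,  0.02263361]), 'grip_width': 0.09304693297380516}
scene blue_center [(array([0.581, 0.402, 0.028]), 0.86), (array([0.806, 0.296, 0.026]), 0.65), (array([0.404, 0.315, 0.024]), 0.52), (array([0.61 , 0.22 , 0.139]), 0.43)]
scene panel [(array([0.664, 0.163, 0.157]), 0.56)]
scene tray [(array([ 0.493, -0.212,  0.009]), 0.75), (array([ 0.598, -0.173,  0
[... 934 characters left out ...]
 0.572, -0.161,  0.037]), 0.68)]
top bottle [(array([0.584, 0.225, 0.122]), 0.73), (array([ 0.491, -0.443,  0.087]), 0.55)]
top pen [(array([0.426, 0.051, 0.016]), 0.62)]
top pivot [(array([ 0.471, -0.206,  0.006]), 0.85), (array([0.581, 0.223, 0.125]), 0.6)]
top bay [(array([ 0.473, -0.209,  0.004]), 0.95)]
top studs_left [(array([0.6  , 0.164, 0.111]), 0.6)]
top blue_keyholes [(array([0.581, 0.223, 0.122]), 0.96), (array([0.409, 0.297, 0.026]), 0.9), (array([0.783, 0.293, 0.026]), 0.78), (array([0.564, 0.399, 0.024]), 0.59)]
top blue_ports [(array([0.583, 0.224, 0.122]), 0.97), (array([0.408, 0.297, 0.029]), 0.88), (array([0.562, 0.398, 0.03 ]), 0.75), (array([0.782, 0.29 , 0.027]), 0.63)]
```

View pics/scene0.png

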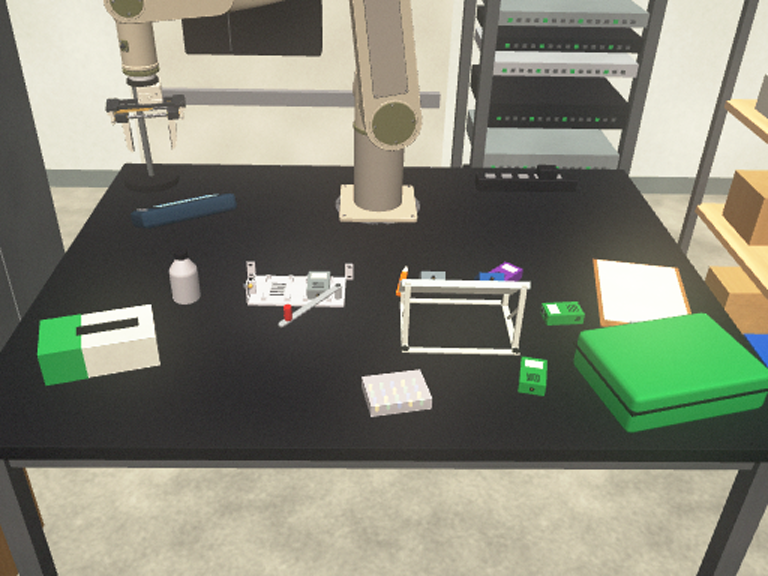

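View pics/top0.png

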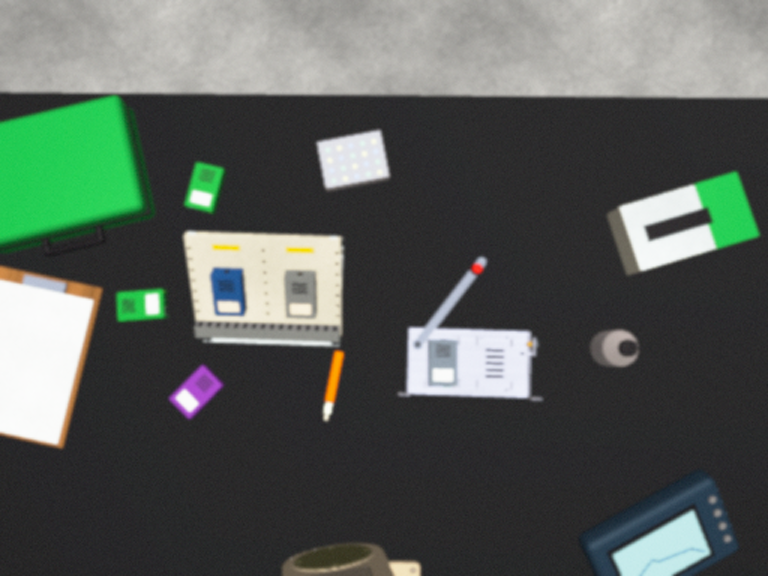

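The blue unit hangs on the left studs (top view, about pixel 228,290), with the grey one on the right (300,293). The tray's front, with its ears, faces the robot. The bay is at about (497,362) and the knob at (480,266). Next I'll refine these with depth.

```bash
python3 - <<'E'
from h import *
s,c=pickle.load(open('top0.pkl','rb')); W=cloud(s,c)
f=c['frame'].astype(int)
q=lambda u,v: np.round(W[int(v/1.5)-1:int(v/1.5)+2,int(u/1.5)-1:int(u/1.5)+2].reshape(-1,3).mean(0),4)
for n,u,v in [('blue',229,290),('grey',301,293),('panel mid',264,270),('bay',497,375),('fitted',443,360),('knob',479,267),('pivot',417,345),('desk',500,450)]: print(n,q(u,v))
hsv=cv2.cvtColor(c['frame'],cv2.COLOR_RGB2HSV)
r=(((hsv[...,0]<8)|(hsv[...,0]>172))&(hsv[...,1]>170)&(hsv[...,2]>120)); print('red',r.sum(),np.nanmean(W[r],0))
# panel white pts: z between .03 and .17 in region
m=(W[...,0]>.5)&(W[...,0]<.72)&(W[...,1]>.03)&(W[...,1]<.3)&(f.min(-1)>180)
P=W[m]; print(len(P)); 
A=np.c_[P[:,:2],np.ones(len(P))]
for _ in range(5):
    k=np.linalg.lstsq(A,P[:,2],rcond=None)[0]; e=P[:,2]-A@k; g=abs(e)<.006; P=P[g];A=A[g]
n=np.r_[-k[:2],1]; n/=np.linalg.norm(n); print(n,'tilt',np.degrees(np.arccos(n[2])),'yaw',np.degrees(np.arctan2(-n[1],-n[0])),e.std())
s,c=env.sense(),env.camera('wrist'); print(c['hand_eye'],c['K'])
E
```

```text
blue [0.5851 0.2244 0.1264]
grey [0.581  0.1016 0.1286]
panel mid [0.6191 0.1642 0.1249]
bay [ 0.4423 -0.2492  0.0062]
fitted [ 0.4689 -0.148   0.0309]
knob [ 0.6338 -0.208   0.0729]
pivot [ 0.4953 -0.1013  0.0418]
desk [ 0.3062 -0.2548 -0.    ]
red 34 [ 0.63174308 -0.20520721  0.06524636]
4441
[-0.63628826  0.0161155   0.77128304] tilt 39.530754614377884 yaw -1.4508405608873765 0.002378781962826516
[[ 8.95134850e-04 -9.71220620e-01 -2.38179988e-01  6.61873411e-02]
 [ 9.99999189e-01  6.53570007e-04  1.09317940e-03  4.57057172e-04]
 [-9.06051079e-04 -2.38180774e-01  9.71220417e-01 -1.53932772e-01]
 [ 0.00000000e+00  0.00000000e+00  0.00000000e+00  1.00000000e+00]] [[268.86441609   0.         259.55692752]
 [  0.         268.86441609 195.02209428]
 [  0.           0.           1.        ]]
```

Emit:
arm_command([
  [-1,0.0375,-0.027,-0.012,0],
  [-1,0.0375,-0.027,-0.012,0],
  [-1,0.0375,-0.027,-0.012,0],
  [-1,0.0375,-0.027,-0.012,0],
  [-1,0.0375,-0.027,-0.012,0],
  [-1,0.0375,-0.027,-0.012,0],
  [-1,0.0375,-0.027,-0.012,0],
  [-1,0.0375,-0.027,-0.012,0],
  [-1,0.0375,-0.027,-0.012,0],
  [-1,0.0375,-0.027,-0.012,0],
  [-1,0.0375,-0.027,-0.01,0],
  [-1,0,0,0,0],
])

```text
clock: 2.45
position: [0.4737, -0.1974, 0.3613]
eef_rot: [[0.973, 0.233, 0.003], [0.233, -0.973, 0.0], [0.003, 0.0, -1.0]]
force: [-0.6, -0.6, -0.9]
grip_width: 0.0931
```

```bash
python3 - <<'E'
from h import *
s,c=snap('wrist','w1'); print(s['position'],s['eef_rot'],s['clock'])
for t in ['knob','bay','fitted_center','pivot','tray']:
    print(t,[(np.round(r['position'],3),round(r['p'],2)) for r in env.look_for('wrist',t)][:3])
E
```

```text
[ 0.47365463 -0.19743711  0.36133811] [[ 9.72563438e-01  2.32613972e-01  3.33145700e-03]
 [ 2.32614262e-01 -9.72569027e-01  3.05666310e-04]
 [ 3.31117415e-03  4.77664533e-04 -9.99994404e-01]] 2.45
knob [(array([ 0.579, -0.164,  0.039]), 0.84)]
bay [(array([ 0.477, -0.207,  0.007]), 0.95), (array([0.565, 0.111, 0.077]), 0.54)]
fitted_center [(array([ 0.468, -0.15 ,  0.03 ]), 0.89)]
pivot [(array([ 0.482, -0.207,  0.008]), 0.8), (array([0.56 , 0.202, 0.089]), 0.19)]
tray [(array([ 0.475, -0.206,  0.01 ]), 0.83)]
```

View pics/w1.png

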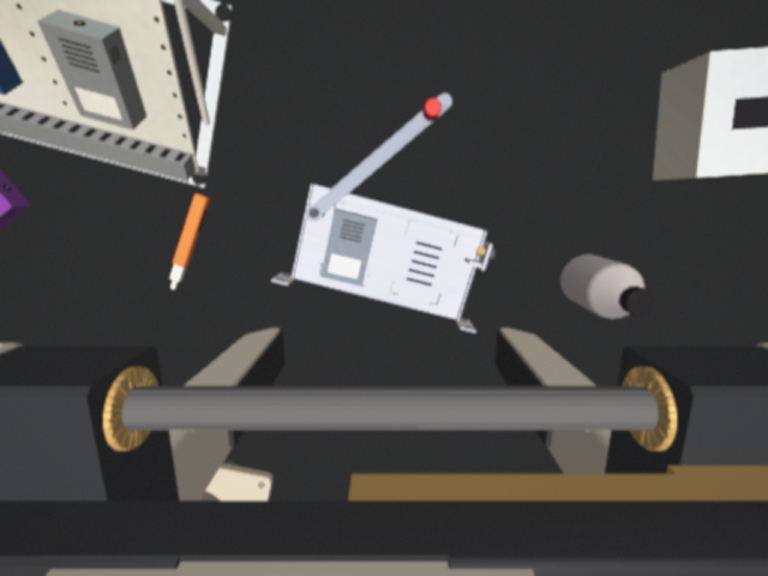

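The wrist view shows the tray clearly: fitted unit at (348,247), free bay at (424,264), knob at (433,107), pivot at (315,212).

```bash
cat >> h.py <<'E'
def rect(P):
    return cv2.minAreaRect((P[:,:2]*1000).astype(np.float32))
E
python3 - <<'E'
from h import *
for tag in ('w1','top0'):
    s,c=pickle.load(open(tag+'.pkl','rb')); W=cloud(s,c); f=c['frame'].astype(int)
    x,y,z=W[...,0],W[...,1],W[...,2]
    m=(abs(x-.468)<.07)&(abs(y+.15)<.05)&(z>.027)&(z<.036)&(W[...,0]<.51)
    m=cv2.morphologyEx(m.astype(np.uint8),cv2.MORPH_OPEN,np.ones((3,3)))>0
    n,l,st,ce=cv2.connectedComponentsWithStats(m.astype(np.uint8)); k=1+np.argmax(st[1:,4]); P=W[l==k]
    print(tag,'fitted',len(P),P.mean(0),rect(P))
    m=(abs(x-.474)<.12)&(abs(y+.205)<.15)&(z>.003)&(z<.010)&(f.min(-1)>110)
    n,l,st,ce=cv2.connectedComponentsWithStats(m.astype(np.uint8)); k=1+np.argmax(st[1:,4]); P=W[l==k]
    print('floor',len(P),P[:,2].mean(),rect(P))
    hsv=cv2.cvtColor(c['frame'],cv2.COLOR_RGB2HSV)
    r=(((hsv[...,0]<8)|(hsv[...,0]>172))&(hsv[...,1]>150)&(hsv[...,2]>100)&(x<.7)&(x>.55)); print('red',r.sum(),np.nanmean(W[r],0), np.nanmean(W[r&(z>.068)],0))
    m=(abs(x-.495)<.02)&(abs(y+.10)<.02)&(z>.038); P=W[m]; print('pivot', len(P),np.median(P,0))
s,c=pickle.load(open('w1.pkl','rb'))
a=c['frame'][100:240,170:350,::-1]; cv2.imwrite('pics/w1c.png',cv2.resize(a,(720,560),interpolation=cv2.INTER_CUBIC))
E
```

```text
w1 fitted 1337 [ 0.46576619 -0.14878078  0.03108216] ((464.78778076171875, -148.86854553222656), (51.995704650878906, 83.98316192626953), 89.84954071044922)
floor 5214 0.0051642673388976445 ((465.40716552734375, -197.86386108398438), (219.24246215820312, 120.28068542480469), 88.786376953125)
red 110 [ 0.63319329 -0.20450499  0.06716642] [ 0.63172339 -0.20465656  0.07180446]
pivot 272 [ 0.49165726 -0.113921    0.43717468]
top0 fitted 502 [ 0.463391   -0.14905948  0.03164862] ((464.8883361816406, -149.37249755859375), (83.65889739990234, 52.12761306762695), 0.18698976933956146)
floor 2035 0.00626728527533983 ((465.5743408203125, -197.18072509765625), (226.54055786132812, 125.08557891845703), 88.75220489501953)
red 40 [ 0.63262559 -0.20572753  0.05952735] [ 0.63098031 -0.20516097  0.07223635]
pivot 53 [ 0.50330311 -0.10631133  0.04121852]
```

View pics/w1c.png

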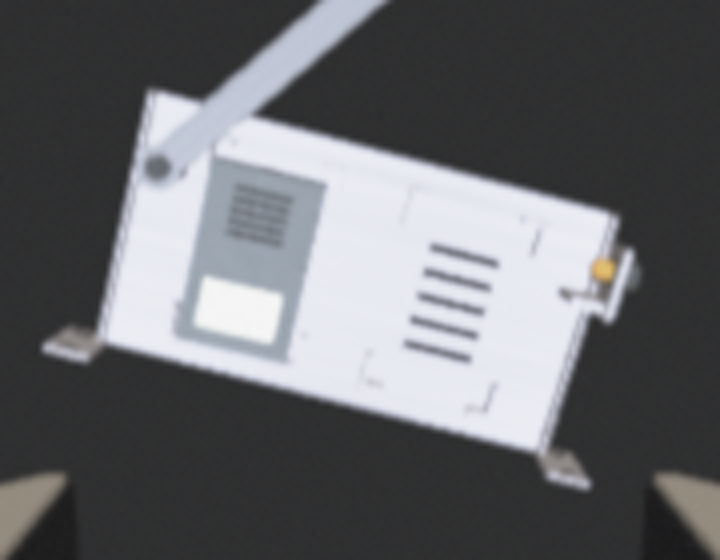

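```bash
cat >> h.py <<'E'
def onplane(s,c,uv,z0):
    uv=np.atleast_2d(uv).astype(float);K=c['K']
    d=np.c_[(uv[:,0]-K[0,2])/K[0,0],(uv[:,1]-K[1,2])/K[1,1],np.ones(len(uv))]
    if 'R' in c: o=-c['R'].T@c['t']; D=d@c['R']
    else:
        H=c['hand_eye'];R=np.array(s['eef_rot']);o=R@H[:3,3]+np.array(s['position']);D=d@(R@H[:3,:3]).T
    return o+D*((z0-o[2])/D[:,2])[:,None]
E
python3 - <<'E'
from h import *
s,c=pickle.load(open('w1.pkl','rb')); 
cr=lambda u,v:(170+(u+.5)/4-.5,100+(v+.5)/4-.5)
for n,p,z in [('slot1a',(432,247),.006),('slot1b',(497,264),.006),('slot5a',(406,344),.006),('slot5b',(470,360),.006),
 ('tabFLtop',(368,382),.006),('FL',(363,378),.006),('FR',(490,410),.006),('BL',(408,188),.006),('BR',(540,230),.006),
 ('lipFL',(103,343),.006),('lipFR',(541,451),.006),('backL',(152,92),.006),('backR',(615,213),.006),('pivot',(156,168),.040)]:
    print(n,np.round(onplane(s,c,cr(*p),z)[0],4))
E
```

```text
slot1a [ 0.4897 -0.2299  0.006 ]
slot1b [ 0.4891 -0.262   0.006 ]
slot5a [ 0.4414 -0.2294  0.006 ]
slot5b [ 0.441  -0.2615  0.006 ]
tabFLtop [ 0.4188 -0.2159  0.006 ]
FL [ 0.4201 -0.2131  0.006 ]
FR [ 0.419  -0.2775  0.006 ]
BL [ 0.5137 -0.2122  0.006 ]
BR [ 0.5093 -0.2775  0.006 ]
lipFL [ 0.4078 -0.0869  0.006 ]
lipFR [ 0.4046 -0.3075  0.006 ]
backL [ 0.5284 -0.0877  0.006 ]
backR [ 0.5252 -0.3096  0.006 ]
pivot [ 0.4981 -0.1018  0.04  ]
```

Emit:
arm_command([
  [-1,0.0195,-0.0433,0,0],
  [-1,0.0195,-0.0433,0,0],
  [-1,0.0195,-0.0433,0,0],
  [-1,0.0195,-0.0433,0,0],
  [-1,0.0195,-0.0433,0,0],
  [-1,0.0195,-0.0433,0,0],
  [-1,0.0195,-0.0433,0,0],
  [-1,0.0195,-0.0433,0,0],
  [-1,0.0195,-0.0433,0,0],
  [-1,0,0,0,0.125],
  [-1,0,0,0,0.125],
  [-1,0,0,0,0],
])

```text
clock: 3.95
position: [0.5532, 0.2169, 0.3591]
eef_rot: [[1.0, -0.024, -0.001], [-0.024, -1.0, -0.0], [-0.001, 0.0, -1.0]]
force: [-0.2, -0.6, -0.1]
grip_width: 0.0931
```

```bash
python3 - <<'E'
from h import *
s,c=snap('wrist','w2'); print(s['position'],s['eef_rot'],s['clock'])
for t in ['blue_center','blue_ports','panel','studs_left']:
    print(t,[(np.round(r['position'],3),round(r['p'],2)) for r in env.look_for('wrist',t)][:3])
E
```

```text
[0.55323407 0.21689266 0.35908382] [[ 9.99700759e-01 -2.44458669e-02 -8.89661781e-04]
 [-2.44462677e-02 -9.99701047e-01 -4.42453488e-04]
 [-8.78579655e-04  4.64069998e-04 -9.99999506e-01]] 3.95
blue_center [(array([0.777, 0.294, 0.026]), 0.97), (array([0.416, 0.299, 0.029]), 0.91), (array([0.587, 0.222, 0.136]), 0.89)]
blue_ports [(array([0.778, 0.291, 0.028]), 0.91), (array([0.585, 0.227, 0.127]), 0.85), (array([0.562, 0.403, 0.029]), 0.66)]
panel [(array([ 0.572, -0.158,  0.039]), 0.33)]
studs_left [(array([0.623, 0.166, 0.131]), 0.93)]
```

View pics/w2.png

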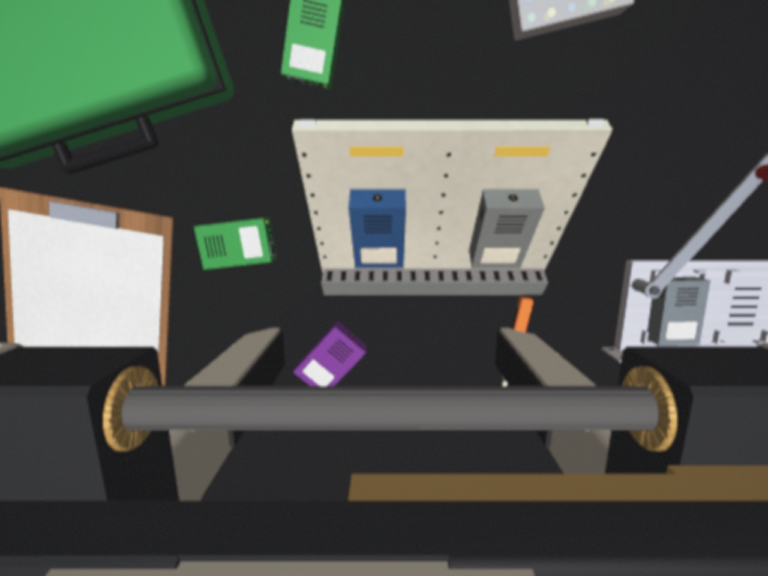

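The blue unit is at (378,228) and the panel lies almost parallel to the image axes. Next I'll fit the panel plane and the blue unit's cover.

```bash
python3 - <<'E'
from h import *
s,c=pickle.load(open('w2.pkl','rb')); W=cloud(s,c); f=c['frame'].astype(int)
x,y,z=W[...,0],W[...,1],W[...,2]
def plane(P):
    A=np.c_[P[:,:2],np.ones(len(P))]
    for t in (.02,.01,.005,.003,.003):
        k=np.linalg.lstsq(A,P[:,2],rcond=None)[0]; e=P[:,2]-A@k; g=abs(e)<t; P,A=P[g],A[g]
    n=np.r_[-k[:2],1]; n/=np.linalg.norm(n)
    return n,P.mean(0),len(P),e.std()
m=(x>.53)&(x<.70)&(y>.02)&(y<.31)&(z>.05)&(f.min(-1)>150)&(f.max(-1)-f.min(-1)<45)
pn,pc,N,e=plane(W[m]); print('panel',pn,pc,N,e,'tilt',np.degrees(np.arccos(pn[2])),'yaw',np.degrees(np.arctan2(-pn[1],-pn[0])))
b=(f[...,2]>f[...,0]+30)&(f[...,2]>60)&(f[...,2]>f[...,1]+15)&(x>.5)&(x<.7)&(y>.17)&(y<.27)
P=W[b]; h=(P-pc)@pn; print('blue',len(P),np.percentile(h,[5,25,50,75,95]))
# cover frame: panel axes
X=np.cross([0,1,0],pn); 
def frame(yaw): 
    hx=np.array([np.cos(yaw),np.sin(yaw),0]); xx=hx-pn*(hx@pn); xx/=np.linalg.norm(xx); return xx,np.cross(pn,xx)
# whole cover incl. label: h in 20..32 over region
reg=(x>.5)&(x<.7)&(y>.17)&(y<.27); H=(W-pc)@pn
for lo,hi,nm,yr in [(.021,.032,'blue',(.17,.27)),(.021,.032,'grey',(.05,.15))]:
    m=(H>lo)&(H<hi)&(x>.5)&(x<.7)&(y>yr[0])&(y<yr[1])
    n,l,st,ce=cv2.connectedComponentsWithStats(m.astype(np.uint8)); k=1+np.argmax(st[1:,4]); P=W[l==k]
    n2,c2,N2,e2=plane(P); print(nm,'cover n',n2,N2,e2)
    fx,fy=frame(0.0)
    uv=np.c_[(P-pc)@fx,(P-pc)@fy]
    r=cv2.minAreaRect((uv*1000).astype(np.float32)); hh=np.median((P-pc)@pn)
    cw=pc+fx*r[0][0]/1000+fy*r[0][1]/1000+pn*(hh-.013); print(nm,r,'h',hh,'centre',cw, 'fx',fx,'fy',fy)
# panel extent
m=(abs(H)<.004)&(x>.5)&(x<.72)&(y>.0)&(y<.32)
m=cv2.morphologyEx(m.astype(np.uint8),cv2.MORPH_OPEN,np.ones((3,3)))
n,l,st,ce=cv2.connectedComponentsWithStats(m); k=1+np.argmax(st[1:,4]); P=W[l==k]
fx,fy=frame(0); uv=np.c_[(P-pc)@fx,(P-pc)@fy]; r=cv2.minAreaRect((uv*1000).astype(np.float32)); print('panel rect',r, pc+fx*r[0][0]/1000+fy*r[0][1]/1000)
E
```

```text
panel [-0.64153338  0.01506524  0.76694717] [0.62293287 0.16628574 0.1251842 ] 11827 0.0008433328231668412 tilt 39.91946700395663 yaw -1.3452390875919278
blue 1531 [0.00343585 0.02091132 0.02562886 0.02617044 0.02680738]
blue cover n [-0.63943284  0.01414138  0.76871689] 1464 0.000823331840673172
blue ((-39.90376663208008, 60.9439811706543), (51.990657806396484, 83.99456024169922), 88.32501983642578) h 0.025961281228103254 centre [0.5840078  0.22691048 0.10833326] fx [0.76709512 0.01259929 0.64140965] fy [ 0.          0.99980713 -0.01963933]
grey cover n [-0.63887932  0.01711317  0.7691166 ] 1483 0.0008487186000766004
grey ((-43.78888702392578, -63.01044464111328), (52.761077880859375, 84.51223754882812), 88.48638153076172) h 0.025980878721098787 centre [0.58101497 0.1029313  0.10829072] fx [0.76709512 0.01259929 0.64140965] fy [ 0.          0.99980713 -0.01963933]
panel rect ((-29.240646362304688, -1.75726318359375), (260.8951110839844, 179.46218872070312), 88.3707046508789) [0.60050252 0.16416041 0.10646348]
```

Emit:
arm_command([
  [-1,0.0102,-0.0036,0.045,0],
  [-1,0.0102,-0.0036,0.045,0],
  [-1,0.0101,-0.0035,0.045,0],
  [-1,0,0,0.045,0],
  [-1,0,0,0.03,0],
  [-1,0,0,0.02,0],
  [-1,0,0,0.01,0],
  [-1,0,0,0.004,0],
  [-1,0,0,0,0],
  [-1,0,0,0,0],
])

```text
clock: 5.2
position: [0.5848, 0.2281, 0.1175]
eef_rot: [[1.0, -0.021, 0.003], [-0.021, -1.0, 0.001], [0.003, -0.001, -1.0]]
force: [-0.3, -0.1, -0.1]
grip_width: 0.0929
```

```bash
python3 - <<'E'
from h import *
s,c=snap('wrist','w3'); print(s['position'],s['eef_rot'],s['clock'],s['force'])
E
```

```text
[0.58484033 0.22808164 0.11747911] [[ 9.99775098e-01 -2.10509972e-02  2.57070423e-03]
 [-2.10530025e-02 -9.99778076e-01  7.55512088e-04]
 [ 2.55422945e-03 -8.09463215e-04 -9.99996410e-01]] 5.2 [-0.29083091 -0.08390361 -0.10313623]
```

View pics/w3.png

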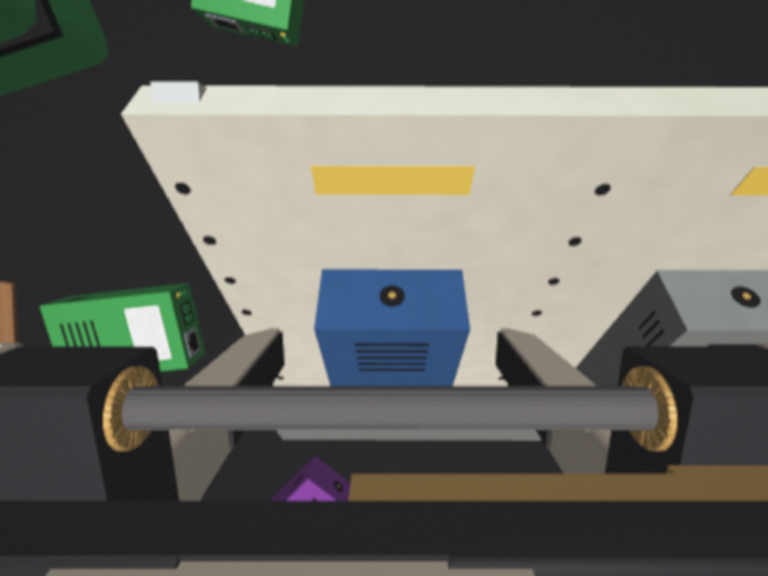

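Emit:
arm_command([
  [-1,-0.0005,0.001,0.004,0],
  [-1,0,0,0,0],
  [0.2,0,0,0,0],
  [0.2,0,0,0,0],
  [0.2,0,0,0,0],
  [0.2,0,0,0,0],
  [1,0,0,0,0],
  [1,0,0,0,0],
  [1,0,0,0,0],
], newtons=30)

```text
clock: 6.15
position: [0.5832, 0.2269, 0.1116]
eef_rot: [[1.0, -0.021, 0.0], [-0.021, -1.0, 0.0], [0.0, -0.0, -1.0]]
force: [0.3, 0.8, -0.1]
grip_width: 0.0518
```

Emit:
arm_command([
  [1,0.0031,0,-0.0026,0],
  [1,0.0031,0,-0.0026,0],
  [1,0.0031,0,-0.0026,0],
  [1,0.003,0,-0.0025,0],
  [1,0,0,0,0],
  [1,0,0,0,0],
])

```text
clock: 6.75
position: [0.5962, 0.2266, 0.1226]
eef_rot: [[1.0, -0.021, 0.001], [-0.021, -1.0, 0.0], [0.001, -0.0, -1.0]]
force: [-1.2, -0.1, 0.7]
grip_width: 0.0518
```

```bash
python3 - <<'E'
from h import *
s,c=snap('wrist','w4'); print(s['position'],s['eef_rot'],s['clock'],s['force'],s['grip_width'])
W=cloud(s,c); f=c['frame'].astype(int); x,y,z=W[...,0],W[...,1],W[...,2]
pn=np.array([-0.64153338,0.01506524,0.76694717]);pc=np.array([0.62293287,0.16628574,0.1251842])
for tag in ('w3','w4'):
    s,c=pickle.load(open(tag+'.pkl','rb'));W=cloud(s,c);f=c['frame'].astype(int); x,y,z=W[...,0],W[...,1],W[...,2]
    b=(f[...,2]>f[...,0]+30)&(f[...,2]>60)&(f[...,2]>f[...,1]+15)&(x>.5)&(x<.72)&(y>.17)&(y<.27)
    P=W[b]; H=(P-pc)@pn; px=np.array([.7667,-.0181,.6417]); X=(P-pc)@px
    wp=(abs((W-pc)@pn)<.006)&(f.min(-1)>150); print(tag,len(P),'top h',np.median(H[H>.018]),'x max',np.percentile(X,[90,95,99]),'panel h',np.median(((W-pc)@pn)[wp]))
E
```

```text
[0.59622901 0.226627   0.12255322] [[ 9.99770870e-01 -2.13609289e-02  1.38523503e-03]
 [-2.13612839e-02 -9.99771792e-01  2.42031905e-04]
 [ 1.37974888e-03 -2.71566847e-04 -9.99999011e-01]] 6.75 [-1.22725844 -0.07632832  0.67578564] 0.05176818335492942
w3 7174 top h 0.025600099445587197 x max [-2.11923693e-04  2.69918077e-05  4.05649490e-04] panel h -0.0002681825098555848
w4 7703 top h 0.02562146353977024 x max [0.01675487 0.01697165 0.01737555] panel h -0.0002750922731294578
```

View pics/w4.png

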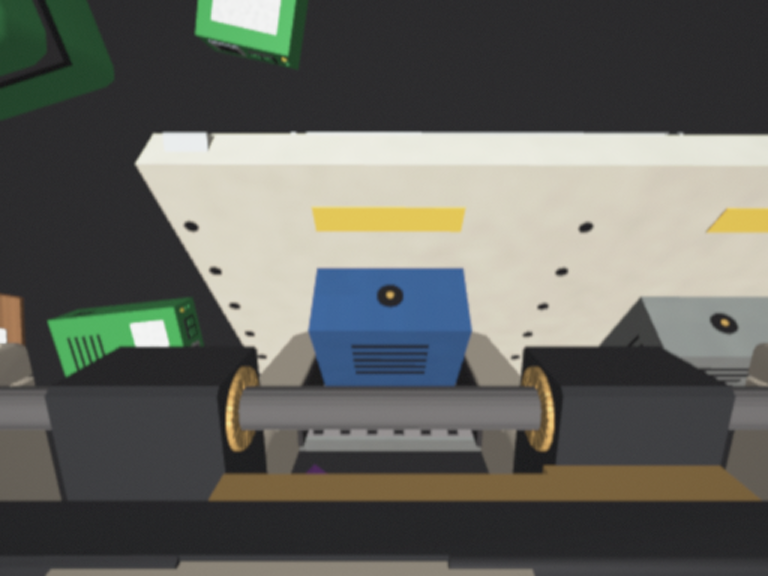

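Emit:
arm_command([
  [1,-0.0019,0,-0.0023,0],
  [1,-0.0019,0,-0.0023,0],
  [1,-0.0026,0,-0.0031,0],
  [1,-0.0032,0,-0.0038,0],
  [1,-0.0032,0,-0.0038,0],
  [1,-0.0064,0,-0.0077,0],
  [1,-0.0064,0,-0.0077,0],
  [1,0,0,0,0],
])

```text
clock: 7.6
position: [0.5701, 0.2276, 0.1547]
eef_rot: [[1.0, -0.021, 0.002], [-0.021, -1.0, 0.001], [0.002, -0.001, -1.0]]
force: [-0.3, -0.1, -1.5]
grip_width: 0.0521
```

```bash
python3 - <<'E'
from h import *
s,c=snap('wrist','w5'); print(s['position'],s['eef_rot'],s['clock'],s['force'],s['ft_torque'],s['grip_width'])
W=cloud(s,c); f=c['frame'].astype(int); x,y,z=W[...,0],W[...,1],W[...,2]
b=(f[...,2]>f[...,0]+30)&(f[...,2]>60)&(f[...,2]>f[...,1]+15)&(x>.5)&(x<.72)&(y>.17)&(y<.27)
P=W[b];pn=np.array([-0.64153338,0.01506524,0.76694717]);pc=np.array([0.62293287,0.16628574,0.1251842])
H=(P-pc)@pn; print(np.percentile(H,[2,20,50,80,98]))
E
```

```text
[0.57006514 0.22761532 0.15470805] [[ 9.99780390e-01 -2.08177572e-02  2.40663785e-03]
 [-2.08199157e-02 -9.99782859e-01  8.75365256e-04]
 [ 2.38789213e-03 -9.25279015e-04 -9.99996721e-01]] 7.6 [-0.33844441 -0.0847437  -1.54118312] [ 0.01940011 -0.04132175 -0.02827279] 0.052130203812409556
[0.04223261 0.0517853  0.06572529 0.06734183 0.0678411 ]
```

View pics/w5.png

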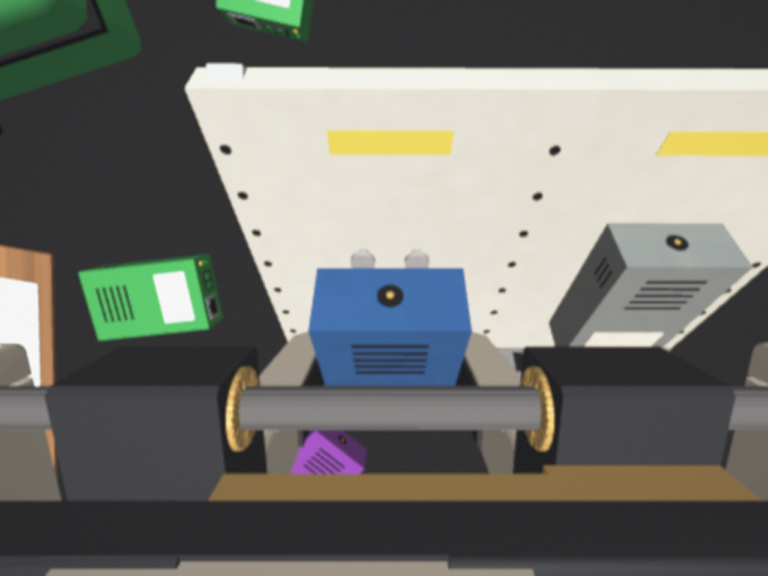

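Emit:
arm_command([
  [1,-0.005,0,-0.0325,0],
  [1,-0.005,0,-0.0325,0],
  [1,-0.0094,0.0432,0,0],
  [1,-0.0094,0.0432,0,0],
  [1,-0.0094,0.0432,0,0],
  [1,-0.0094,0.0432,0,0],
  [1,-0.0094,0.0432,0,0],
  [1,-0.0094,0.0432,0,0],
  [1,-0.0094,0.0432,0,0],
  [1,-0.0094,0.0432,0,0],
  [1,-0.0094,0.0432,0,0],
  [1,-0.0094,0.0432,0.03,0],
  [1,-0.0094,0.0436,0.03,0],
  [1,0,0,0.02,0],
  [1,0,0,0.01,0],
  [1,0,0,0,0],
  [1,0,0,0,0],
])

```text
clock: 9.35
position: [0.4485, -0.2396, 0.1325]
eef_rot: [[1.0, -0.02, 0.001], [-0.02, -1.0, -0.0], [0.001, 0.0, -1.0]]
force: [0.1, 1.0, -1.9]
grip_width: 0.0519
```

```bash
python3 - <<'E'
from h import *
s,c=snap('wrist','w6'); print(s['position'],s['eef_rot'],s['clock'],s['force'],s['ft_torque'],s['grip_width'])
s,c=snap('scene','s6')
cv2.imwrite('pics/s6c.png',cv2.resize(c['frame'][140:240,140:260,::-1],(720,600),interpolation=cv2.INTER_CUBIC))
E
```

```text
[ 0.44852112 -0.23964859  0.13249701] [[ 9.99799152e-01 -2.00276799e-02  7.40736407e-04]
 [-2.00274474e-02 -9.99799379e-01 -3.19924572e-04]
 [ 7.46995147e-04  3.05025256e-04 -9.99999674e-01]] 9.35 [ 0.07790688  0.99918655 -1.89789717] [ 0.04775649  0.0663883  -0.02712169] 0.05186094712339945
```

View pics/w6.png

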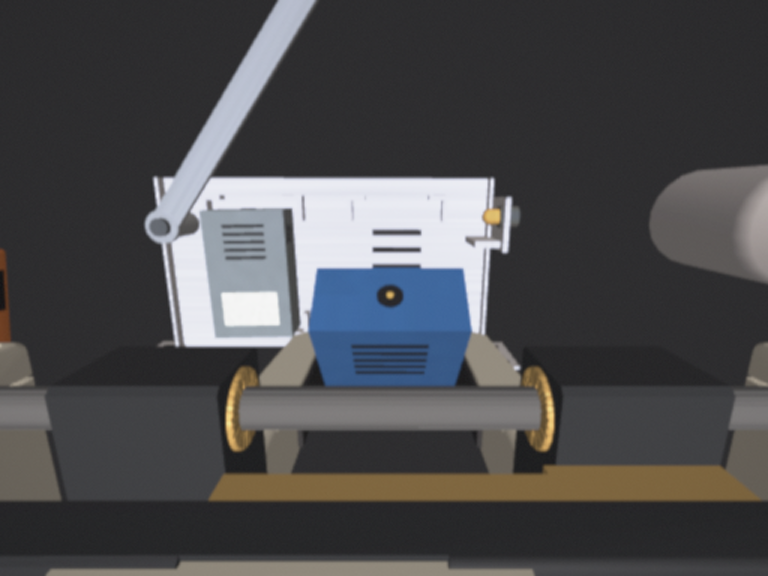

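View pics/s6c.png

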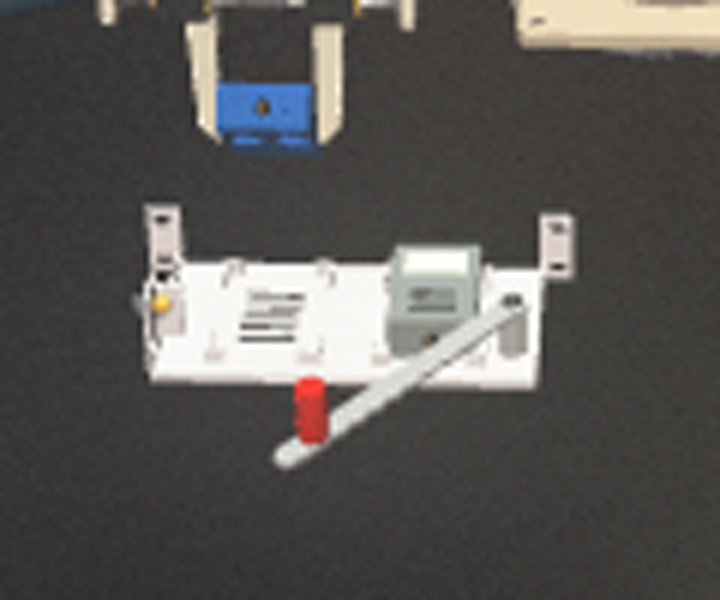

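The box still sits at its 40° pitch in the grip. The bay slots (396,232 and 396,249) show past it, so I'll re-measure the bay from this view.

```bash
python3 - <<'E'
from h import *
s,c=pickle.load(open('w6.pkl','rb'))
cv2.imwrite('pics/w6c.png',cv2.resize(c['frame'][110:240,100:350,::-1],(750,390),interpolation=cv2.INTER_CUBIC))
for n,p,z in [('s1a',(373,232),.006),('s1b',(421,232),.006),('s2a',(373,249),.006),('s2b',(421,249),.006),('lipL',(155,178),.014),('lipR',(494,178),.014),('tabBLfront',(352,220),.006),('tabBLtop',(352,200),.015),('tabBRtop',(441,200),.015),('tabBRb',(441,220),.006),('pivot',(158,228),.041)]:
    print(n,np.round(onplane(s,c,((p[0]+.5)/1.5-.5,(p[1]+.5)/1.5-.5),z)[0],4))
W=cloud(s,c);f=c['frame'].astype(int);x,y,z=W[...,0],W[...,1],W[...,2]
m=(z>.027)&(z<.036)&(abs(y+.15)<.04)&(x<.52)&(x>.4)
n,l,st,ce=cv2.connectedComponentsWithStats(m.astype(np.uint8)); k=1+np.argmax(st[1:,4]); print('fitted',rect(W[l==k]))
# box faces in hand
b=(f[...,2]>f[...,0]+30)&(f[...,2]>60)&(f[...,2]>f[...,1]+15)&(z>.08)
P=W[b]; top=P; print(len(P),P.min(0),P.max(0))
v,u=np.nonzero(b); g=v<(330/1.5-1)  # +x end face
for nm,Q in [('end',P[g]),('cover',P[~g])]:
    cc=Q.mean(0); n=np.linalg.svd(Q-cc)[2][2]; print(nm,len(Q),cc,n,'pitch deg',np.degrees(np.arctan2(abs(n[2]),abs(n[0]))))
E
```

```text
s1a [ 0.4896 -0.2296  0.006 ]
s1b [ 0.489  -0.2627  0.006 ]
s2a [ 0.4778 -0.2293  0.006 ]
s2b [ 0.4772 -0.2627  0.006 ]
lipL [ 0.5279 -0.0893  0.014 ]
lipR [ 0.5237 -0.3096  0.014 ]
tabBLfront [ 0.498  -0.2155  0.006 ]
tabBLtop [ 0.5115 -0.2168  0.015 ]
tabBRtop [ 0.5104 -0.2752  0.015 ]
tabBRb [ 0.4969 -0.2765  0.006 ]
pivot [ 0.4976 -0.1016  0.041 ]
fitted ((464.79296875, -148.51905822753906), (53.16654586791992, 84.1893310546875), 89.29052734375)
7718 [ 0.43903705 -0.2669205   0.13678805] [ 0.48975452 -0.21404174  0.16693798]
end 3940 [ 0.48085401 -0.2407377   0.15551235] [ 0.76598706 -0.01546796  0.64266988] pitch deg 39.99694554787729
cover 3778 [ 0.45885819 -0.24031008  0.15388074] [-0.6399197   0.01422802  0.76831005] pitch deg 50.20933750589724
```

View pics/w6c.png

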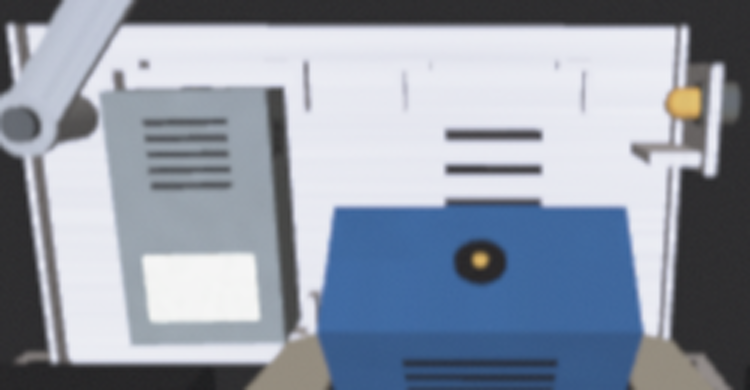

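Emit:
arm_command([
  [1,-0.0014,0.0055,0.02,0],
  [1,0,0,0.025,0],
  [1,0,0,0.02,0],
  [1,0,0,0.0145,0],
  [1,0,0,0,0],
  [1,0,0,0,0],
])

```text
clock: 10.05
position: [0.447, -0.2457, 0.0531]
eef_rot: [[1.0, -0.021, 0.001], [-0.021, -1.0, -0.001], [0.001, 0.0, -1.0]]
force: [0.5, 0.0, -2.0]
grip_width: 0.0522
```

```bash
python3 - <<'E'
from h import *
s,c=snap('wrist','w7'); print(s['position'],s['eef_rot'],s['clock'],s['force'],s['ft_torque'],s['grip_width'])
s,c=snap('scene','s7')
cv2.imwrite('pics/s7c.png',cv2.resize(c['frame'][140:240,140:260,::-1],(720,600),interpolation=cv2.INTER_CUBIC))
E
```

```text
[ 0.44696977 -0.24571201  0.05311556] [[ 9.99786226e-01 -2.06633214e-02  7.27741314e-04]
 [-2.06629505e-02 -9.99786367e-01 -5.13551194e-04]
 [ 7.38197518e-04  4.98404128e-04 -9.99999603e-01]] 10.05 [ 0.48122409  0.0231149  -1.95918996] [ 0.0246496  -0.00236179 -0.0203963 ] 0.05217631204113351
```

View pics/s7c.png

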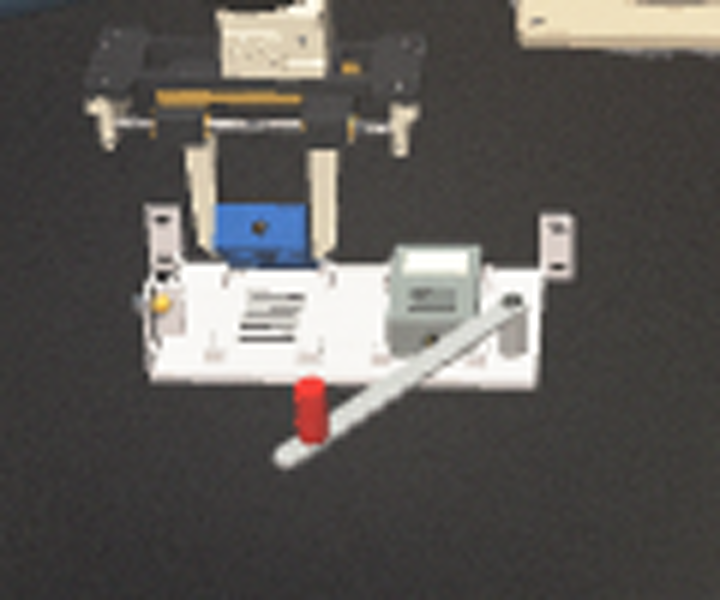

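View pics/w7.png

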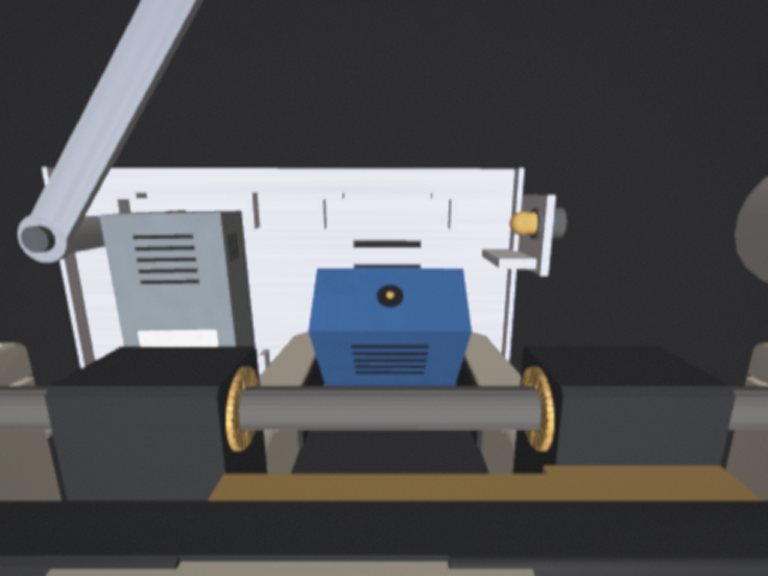

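Emit:
arm_command([
  [1,0,0,0.003,0],
  [1,0,0,0.0025,0],
  [1,0,0,0.001,0],
  [1,0.0018,0,0.0011,0],
  [1,0.0018,0,0.0011,0],
  [1,0.0017,0,0.0012,0],
  [1,0.0017,0,0.0013,0],
  [1,0.0016,0,0.0014,0],
  [1,0.0016,0,0.0014,0],
  [1,0,0,0,0],
], newtons=12)

```text
clock: 11.15
position: [0.4567, -0.2459, 0.038]
eef_rot: [[1.0, -0.021, 0.0], [-0.021, -1.0, 0.0], [0.0, -0.0, -1.0]]
force: [2.8, -1.8, 3.8]
grip_width: 0.0518
```

```bash
cat > box.py <<'E'
from h import *
import sys
tag=sys.argv[1]
s,c=snap('wrist',tag); print(s['position'],s['clock'],s['force'],s['ft_torque'],s['grip_width'])
W=cloud(s,c);f=c['frame'].astype(int);x,y,z=W[...,0],W[...,1],W[...,2]
b=(f[...,2]>f[...,0]+30)&(f[...,2]>60)&(f[...,2]>f[...,1]+15)&(abs(x-.46)<.1)
b=cv2.erode(b.astype(np.uint8),np.ones((3,3)))>0
P=W[b]
# split into planes by sequential RANSAC
rng=np.random.default_rng(0)
for _ in range(2):
    best=None
    for i in range(300):
        a=P[rng.choice(len(P),3,False)]; n=np.cross(a[1]-a[0],a[2]-a[0]); L=np.linalg.norm(n)
        if L<1e-9: continue
        n/=L; g=abs((P-a[0])@n)<.0015
        if best is None or g.sum()>best.sum(): best=g
    Q=P[best]; cc=Q.mean(0); n=np.linalg.svd(Q-cc)[2][2]; n*=np.sign(n[2])
    print('plane',len(Q),'c',np.round(cc,4),'n',np.round(n,3),'angle from up',round(np.degrees(np.arccos(n[2])),1),'y',Q[:,1].min().round(4),Q[:,1].max().round(4),'z',Q[:,2].min().round(4),Q[:,2].max().round(4),'xmax',Q[:,0].max().round(4))
    P=P[~best]
    if len(P)<100: break
E
python3 box.py w8
```

```text
[ 0.45670038 -0.2458726   0.0379575 ] 11.15 [ 2.80925375 -1.77511831  3.78832184] [-0.35805231 -0.2606911   0.02181964] 0.051781095183868184
plane 5100 c [ 0.467  -0.2467  0.0552] n [-0.452  0.009  0.892] angle from up 26.9 y -0.2722 -0.2202 z 0.0268 0.0673 xmax 0.4898
plane 2516 c [ 0.4937 -0.2469  0.0547] n [ 0.891 -0.015  0.454] angle from up 63.0 y -0.2725 -0.2212 z 0.0424 0.0672 xmax 0.4999
```

View pics/w8.png

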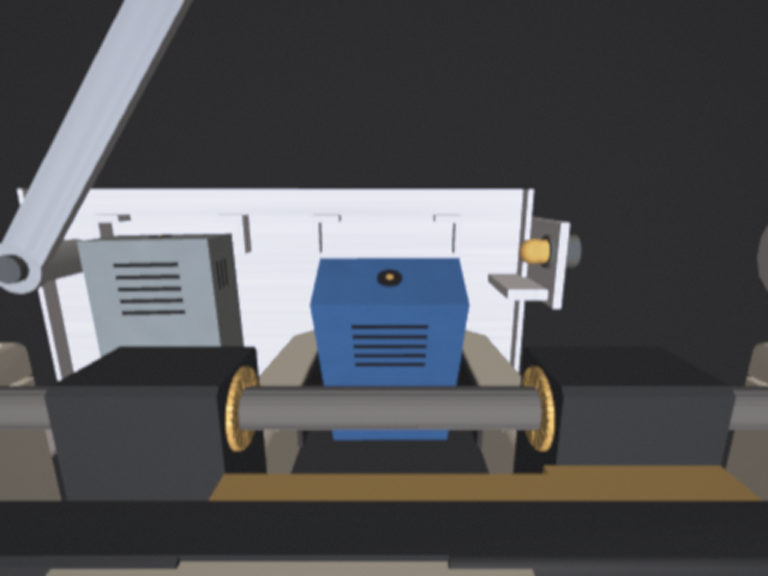

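Emit:
arm_command([
  [1,0.0015,0,0.0013,0],
  [1,0.0014,0,0.00135,0],
  [1,0.0013,0,0.0014,0],
  [1,0.0012,0,0.0015,0],
  [1,0.0011,0,0.0015,0],
  [1,0.0011,0,0.0016,0],
  [1,0.001,0,0.0016,0],
  [1,0.0009,0,0.0017,0],
  [1,0,0,0,0],
])

```text
clock: 12.1
position: [0.4659, -0.2457, 0.0257]
eef_rot: [[1.0, -0.021, -0.0], [-0.021, -1.0, 0.001], [-0.0, -0.001, -1.0]]
force: [0.4, -1.3, -0.2]
grip_width: 0.0522
```

```bash
python3 box.py w9
```

```text
[ 0.46590889 -0.24572611  0.02574769] 12.1 [ 0.37939655 -1.2929473  -0.22602404] [-0.05815076 -0.05249055 -0.00914986] 0.05220553359031947
plane 6732 c [ 0.4754 -0.2464  0.0392] n [-0.156  0.004  0.988] angle from up 9.0 y -0.2724 -0.22 z 0.0294 0.045 xmax 0.5047
plane 1041 c [ 0.5055 -0.2464  0.0322] n [ 0.988 -0.018  0.154] angle from up 81.1 y -0.2723 -0.2216 z 0.0189 0.0452 xmax 0.508
```

Emit:
arm_command([
  [1,0.0009,0,0.0017,0],
  [1,0.0008,0,0.0018,0],
  [1,0.0006,0,0.0015,0],
  [1,0,0,0,0],
], newtons=8)

```text
clock: 12.55
position: [0.4683, -0.2458, 0.0209]
eef_rot: [[1.0, -0.021, -0.0], [-0.021, -1.0, 0.0], [-0.0, -0.0, -1.0]]
force: [0.1, -0.1, -2.4]
grip_width: 0.0519
```

```bash
python3 box.py w10
```

```text
[ 0.46829512 -0.24584083  0.02085479] 12.55 [ 0.06867852 -0.14920447 -2.36127177] [0.0198779  0.01993233 0.0254484 ] 0.051869796742226304
plane 7262 c [ 0.4769 -0.2465  0.0331] n [-0.042  0.001  0.999] angle from up 2.4 y -0.2727 -0.2198 z 0.0293 0.0359 xmax 0.5083
plane 617 c [ 0.508  -0.2474  0.0229] n [ 0.999 -0.021  0.044] angle from up 87.5 y -0.2721 -0.2222 z 0.0095 0.036 xmax 0.5091
```

Emit:
arm_command([
  [1,0.0002,0,0.0008,0],
  [1,0.0002,0,0.0008,0],
  [1,0,0,0.0003,0],
  [1,0,0,0,0],
], newtons=6)

```text
clock: 13.0
position: [0.4688, -0.2461, 0.0193]
eef_rot: [[1.0, -0.021, 0.0], [-0.021, -1.0, 0.0], [0.0, -0.0, -1.0]]
force: [0.5, 0.7, -1.6]
grip_width: 0.0522
```

```bash
python3 box.py w11
```

```text
[ 0.4688028  -0.24609643  0.01931467] 13.0 [ 0.45546073  0.66554933 -1.55477682] [ 0.07114741  0.03231349 -0.00291784] 0.05216521777830596
plane 7264 c [ 0.4774 -0.2467  0.0312] n [-0.006  0.     1.   ] angle from up 0.4 y -0.2729 -0.2203 z 0.0294 0.033 xmax 0.5092
plane 415 c [ 0.5085 -0.2468  0.0219] n [ 1.    -0.022  0.01 ] angle from up 89.4 y -0.2725 -0.2225 z 0.01 0.0331 xmax 0.5092
```

View pics/w11.png

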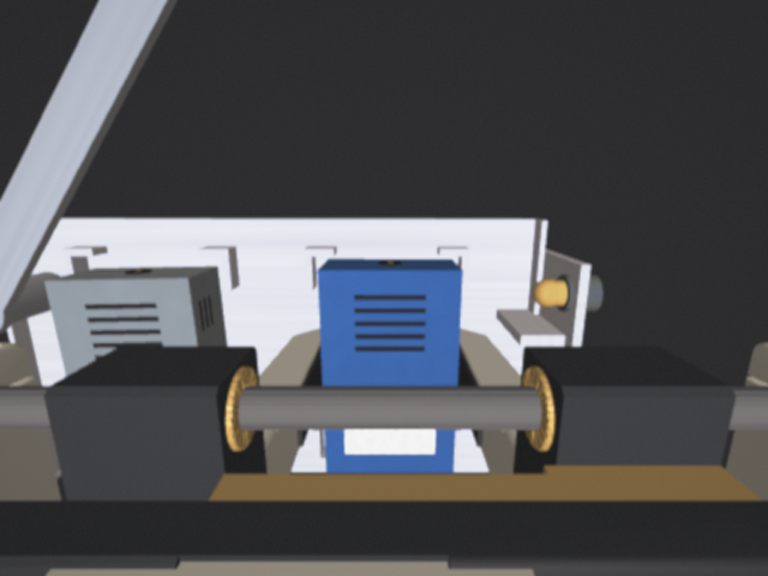

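Emit:
arm_command([
  [0.05,0,0,0,0],
  [-0.2,0,0,0,0],
  [-0.35,0,0,0,0],
  [-0.4,0,0,0,0],
  [-0.4,0,0,0,0],
  [-0.4,0,0,-0.01,0],
  [-0.4,0,0,-0.03,0],
  [-0.4,0,0,-0.045,0],
  [-0.4,0,0,-0.045,0],
  [-0.4,-0.04,0,-0.02,0],
  [-0.4,-0.03,0,-0.03,0],
  [-0.4,0,0,0,0],
])

```text
clock: 14.25
position: [0.3985, -0.2462, 0.2051]
eef_rot: [[1.0, -0.022, 0.006], [-0.022, -1.0, -0.005], [0.006, 0.005, -1.0]]
force: [1.4, -0.5, 0.6]
grip_width: 0.0649
```

```bash
python3 - <<'E'
from h import *
s,c=snap('wrist','w12'); print(s['position'],s['eef_rot'],s['clock'],s['grip_width'])
W=cloud(s,c);f=c['frame'].astype(int);x,y,z=W[...,0],W[...,1],W[...,2]
for nm,yc in [('blue',-.246),('fitted',-.149)]:
    m=(z>.026)&(z<.038)&(abs(y-yc)<.045)&(x<.52)&(x>.4)&(abs(y-yc)<.04)
    n,l,st,ce=cv2.connectedComponentsWithStats(m.astype(np.uint8)); k=1+np.argmax(st[1:,4]);P=W[l==k]; cc=P.mean(0); n=np.linalg.svd(P-cc)[2][2]; print(nm,rect(P),cc,n*np.sign(n[2]))
hsv=cv2.cvtColor(c['frame'],cv2.COLOR_RGB2HSV)
r=(((hsv[...,0]<8)|(hsv[...,0]>172))&(hsv[...,1]>150)&(hsv[...,2]>90)&(x<.72)&(x>.55)); print('red',r.sum(),np.nanmean(W[r],0),np.nanmean(W[r&(z>.069)],0),np.nanmax(z[r]))
E
```

```text
[ 0.39851878 -0.24617548  0.20508   ] [[ 0.99973342 -0.0223337   0.00585591]
 [-0.02230196 -0.99973653 -0.00543127]
 [ 0.00597567  0.00529922 -0.9999681 ]] 14.25 0.06487785439281717
blue ((465.93511962890625, -246.55398559570312), (52.040645599365234, 83.25223541259766), 88.75335693359375) [ 0.4671591  -0.24656681  0.03109975] [-2.96471694e-05  1.00749614e-03  9.99999492e-01]
fitted ((464.80670166015625, -148.4397430419922), (52.90028381347656, 84.02784729003906), 89.69427490234375) [ 0.46612606 -0.14902439  0.03093685] [ 7.06880066e-04 -3.38296163e-03  9.99994028e-01]<stdin>:8: RuntimeWarning: Mean of empty slice
Traceback (most recent call last):
ValueError: zero-size array to reduction operation fmax which has no identity
```

View pics/w12.png

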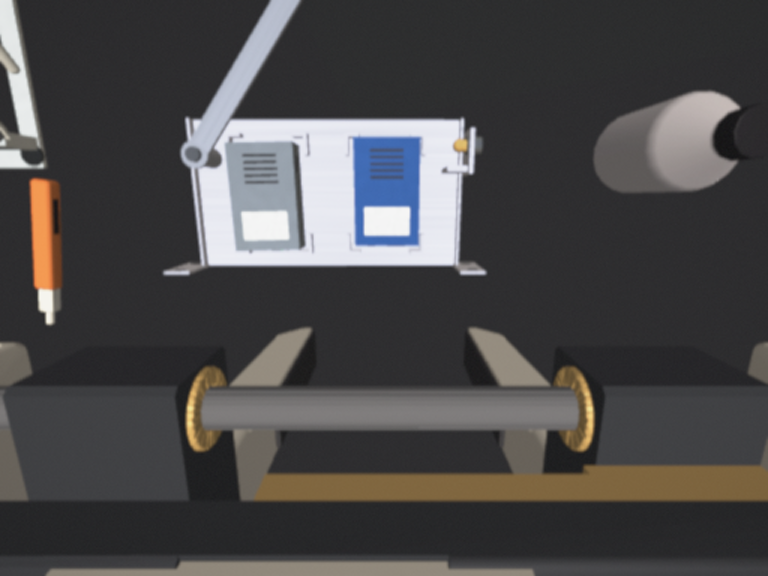

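Blue is flat and square in the bay: centre (0.466,-0.2465), cover at the same height as the fitted unit. For the knob I'll turn the jaws to lie along world x and move above it.

```bash
python3 - <<'E'
from h import *
s=env.sense(); print(np.round(s['joints'],1),s['clock'])
E
```

```text
[-37.9 -12.9 107.8  -0.   84.7  53.4] 14.3
```

Emit:
arm_command([
  [-0.4,0.04,0,0,0],
  [-0.4,0.04,0,0,0],
  [-0.4,0,0,0,0.145],
  [-0.4,0,0,0,0.145],
  [-0.4,0,0,0,0.145],
  [-0.4,0,0,0,0.145],
  [-0.4,0,0,0,0.145],
  [-0.4,0,0,0,0.145],
  [-0.4,0,0,0,0.145],
  [-0.4,0,0,0,0.145],
  [-0.4,0,0,0,0.145],
  [-0.4,0,0,0,0.145],
  [-0.4,0,0,0,0.12],
  [-0.4,0,0,0,0],
])

```text
clock: 15.7
position: [0.4788, -0.2458, 0.1981]
eef_rot: [[-0.022, -1.0, -0.001], [-1.0, 0.022, 0.001], [-0.001, 0.001, -1.0]]
force: [-0.6, -0.2, 0.5]
grip_width: 0.0651
```

```bash
python3 - <<'E'
from h import *
s,c=snap('wrist','w13'); print(s['position'],s['eef_rot'],np.round(s['joints'],1),s['clock'])
W=cloud(s,c);x,y,z=W[...,0],W[...,1],W[...,2]
hsv=cv2.cvtColor(c['frame'],cv2.COLOR_RGB2HSV)
r=(((hsv[...,0]<8)|(hsv[...,0]>172))&(hsv[...,1]>150)&(hsv[...,2]>90)&(x<.72)&(x>.55)); print('red',r.sum())
if r.sum(): print(np.nanmean(W[r],0),np.nanmean(W[r&(z>.069)],0),np.nanmax(z[r]))
R=np.array(s['eef_rot']); print('to knob, tool axes',R.T@(np.array([.632,-.205,.13])-s['position']))
E
```

```text
[ 0.4787999  -0.24582862  0.1981394 ] [[-0.02197284 -0.99975754 -0.00143078]
 [-0.99975799  0.02197127  0.0011028 ]
 [-0.0010711   0.00145467 -0.99999837]] [-32.6  -1.   97.4   0.   83.7 148.6] 15.7
red 235
[ 0.62991555 -0.20929982  0.0622732 ] [ 0.63180535 -0.20936079  0.07148248] 0.07339044396628676
to knob, tool axes [-0.04411199 -0.15236502  0.06796512]
```

View pics/w13.png

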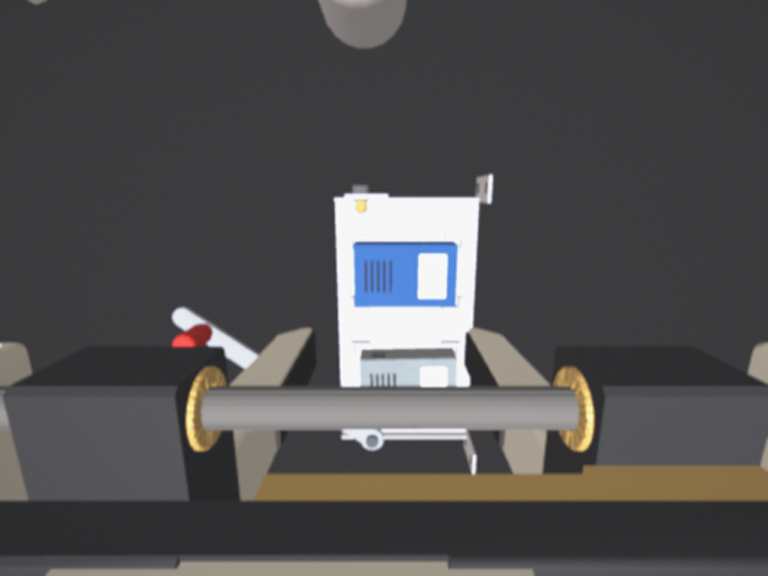

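Joint 6 is at 148.6°, so its 152.3° limit would be passed at the knob. I'll use the half-turn equivalent grasp instead.

Emit:
arm_command([
  [-0.4,0,0,0,-0.148],
  [-0.4,0,0,0,-0.148],
  [-0.4,0,0,0,-0.148],
  [-0.4,0,0,0,-0.148],
  [-0.4,0,0,0,-0.148],
  [-0.4,0,0,0,-0.148],
  [-0.4,0,0,0,-0.148],
  [-0.4,0,0,0,-0.148],
  [-0.4,0,0,0,-0.148],
  [-0.4,0,0,0,-0.148],
  [-0.4,0,0,0,-0.148],
  [-0.4,0,0,0,-0.148],
  [-0.4,0,0,0,-0.148],
  [-0.4,0,0,0,-0.148],
  [-0.4,0,0,0,-0.148],
  [-0.4,0,0,0,-0.148],
  [-0.4,0,0,0,-0.148],
  [-0.4,0,0,0,-0.148],
  [-0.4,0,0,0,-0.148],
  [-0.4,0,0,0,-0.148],
])

```text
clock: 17.75
position: [0.4788, -0.2461, 0.1987]
eef_rot: [[0.19, 0.982, -0.001], [0.982, -0.19, 0.0], [0.0, -0.001, -1.0]]
force: [-0.6, -1.1, 0.4]
grip_width: 0.0648
```

Emit:
arm_command([
  [-0.4,0,0,0,-0.1],
  [-0.4,0,0,0,-0.087],
  [-0.4,0,0,0,0],
])

```text
clock: 18.05
position: [0.4788, -0.2461, 0.1988]
eef_rot: [[0.01, 1.0, -0.001], [1.0, -0.01, 0.0], [0.0, -0.001, -1.0]]
force: [0.7, 0.7, -0.2]
grip_width: 0.0648
```

```bash
python3 - <<'E'
from h import *
s=env.sense(); print(s['position'],s['eef_rot'],np.round(s['joints'],1),s['clock'])
R=np.array(s['eef_rot']); print('to knob, tool axes',R.T@(np.array([.632,-.206,.14])-s['position']))
E
```

```text
[ 0.47877504 -0.24610152  0.19878055] [[ 1.01543264e-02  9.99948249e-01 -6.23555594e-04]
 [ 9.99948331e-01 -1.01540274e-02  4.80916332e-04]
 [ 4.74559844e-04 -6.28406757e-04 -9.99999690e-01]] [-32.7  -1.1  97.4   0.   83.8 -32.1] 18.05
to knob, tool axes [0.04162745 0.15284677 0.05870428]
```

Emit:
arm_command([
  [-0.4,0.0104,0.0382,0.005,0],
  [-0.4,0.0104,0.0382,0.005,0],
  [-0.4,0.0104,0.0382,0.015,0],
  [-0.4,0.0104,0.0382,0.015,0],
  [-0.4,0,0,0.018,0],
  [-0.4,0,0,0,0],
  [-0.4,0,0,0,0],
])

```text
clock: 18.75
position: [0.6315, -0.2068, 0.1407]
eef_rot: [[0.015, 1.0, -0.002], [1.0, -0.015, 0.001], [0.001, -0.002, -1.0]]
force: [-1.0, 0.5, 0.6]
grip_width: 0.0648
```

```bash
python3 - <<'E'
from h import *
s,c=snap('wrist','w14'); print(s['position'],s['eef_rot'],s['clock'])
W=cloud(s,c);x,y,z=W[...,0],W[...,1],W[...,2]
hsv=cv2.cvtColor(c['frame'],cv2.COLOR_RGB2HSV)
r=(((hsv[...,0]<8)|(hsv[...,0]>172))&(hsv[...,1]>150)&(hsv[...,2]>90)&(x<.72)&(x>.55)); print('red',r.sum())
t=r&(z>.069); print(np.nanmean(W[r],0),t.sum(),np.nanmean(W[t],0),rect(W[t]) if t.sum() else '',np.nanmax(z[r]))
s,c=snap('top','t14');W=cloud(s,c)
E
```

```text
[ 0.63151401 -0.2068369   0.14070051] [[ 1.51740861e-02  9.99883325e-01 -1.75573075e-03]
 [ 9.99884698e-01 -1.51730394e-02  6.07981221e-04]
 [ 5.81270514e-04 -1.76475387e-03 -9.99998274e-01]] 18.75
red 370
[ 0.63295059 -0.20378128  0.06958412] 301 [ 0.63292276 -0.20504368  0.07170188] ((632.5992431640625, -205.28887939453125), (17.00188636779785, 15.604887008666992), 89.16851806640625) 0.07356051481396086
```

View pics/w14.png

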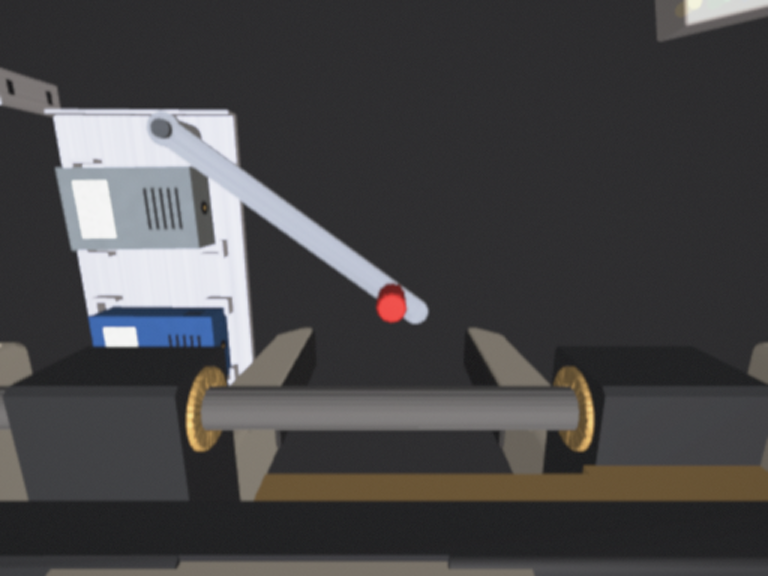

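Emit:
arm_command([
  [-0.4,0.0013,0.0011,0.03,0],
  [-0.4,0,0,0.03,0],
  [-0.4,0,0,0.016,0],
  [-0.4,0,0,0.005,0],
  [-0.4,0,0,0,0],
  [0.48,0,0,0,0],
  [0.48,0,0,0,0],
  [0.48,0,0,0,0],
  [0.48,0,0,0,0],
  [0.48,0,0,0,0],
], newtons=15)

```text
clock: 19.85
position: [0.6335, -0.2058, 0.0607]
eef_rot: [[0.015, 1.0, 0.0], [1.0, -0.015, -0.0], [-0.0, 0.0, -1.0]]
force: [0.3, -0.6, 0.2]
grip_width: 0.0298
```

```bash
python3 - <<'E'
from h import *
s,c=snap('wrist','w15'); print(s['position'],s['eef_rot'],s['clock'],s['force'],s['grip_width'])
R=np.array(s['eef_rot']); Q=np.array([.4976,-.1017]); p=np.array(s['position'])[:2]
d=p-Q; r=np.hypot(*d); a0=np.degrees(np.arctan2(d[0],-d[1])); print(r,a0)
prev=p
for a in np.linspace(a0,6,13)[1:]:
    t=Q+.1705*np.array([np.sin(np.radians(a)),-np.cos(np.radians(a))]); dw=np.r_[t-prev,0]; print(round(a,1),np.round((R.T@dw)[:2],4),np.round(t,4)); prev=t
E
```

```text
[ 0.6334737  -0.20575787  0.06068469] [[ 1.49314636e-02  9.99888405e-01  4.78846349e-04]
 [ 9.99888503e-01 -1.49313750e-02 -1.87939978e-04]
 [-1.80769170e-04  4.81599178e-04 -9.99999868e-01]] 19.85 [ 0.25642474 -0.5602502   0.18740929] 0.029819137477380284
0.1711423427055827 52.553567463847735
48.7 [-0.0086 -0.0077] [ 0.6256 -0.2143]
44.8 [-0.0085 -0.0078] [ 0.6177 -0.2227]
40.9 [-0.008  -0.0083] [ 0.6093 -0.2305]
37.0 [-0.0074 -0.0089] [ 0.6003 -0.2378]
33.2 [-0.0068 -0.0093] [ 0.5909 -0.2444]
29.3 [-0.0061 -0.0098] [ 0.581  -0.2504]
25.4 [-0.0055 -0.0102] [ 0.5707 -0.2557]
21.5 [-0.0048 -0.0105] [ 0.5601 -0.2603]
17.6 [-0.004  -0.0108] [ 0.5493 -0.2642]
13.8 [-0.0033 -0.0111] [ 0.5382 -0.2673]
9.9 [-0.0025 -0.0113] [ 0.5269 -0.2697]
6.0 [-0.0018 -0.0114] [ 0.5154 -0.2713]
```

View pics/w15.png

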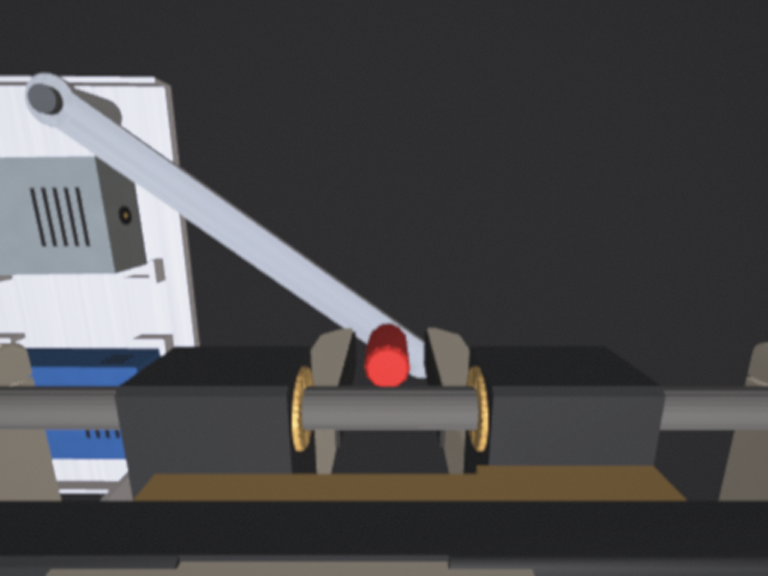

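Emit:
arm_command([
  [1,0,0,0,0],
  [1,0,0,0,0],
  [1,0,0,0,0],
  [1,-0.0086,-0.0077,0,0],
  [1,-0.0085,-0.0078,0,0],
  [1,-0.008,-0.0083,0,0],
  [1,-0.0074,-0.0089,0,0],
  [1,-0.0068,-0.0093,0,0],
  [1,-0.0061,-0.0098,0,0],
  [1,-0.0055,-0.0102,0,0],
  [1,-0.0048,-0.0105,0,0],
  [1,-0.004,-0.0108,0,0],
  [1,-0.0033,-0.0111,0,0],
  [1,-0.0025,-0.0113,0,0],
  [1,-0.0009,-0.0057,0,0],
  [1,0,0,0,0],
], newtons=6)

```text
clock: 21.5
position: [0.5199, -0.2705, 0.0603]
eef_rot: [[0.016, 1.0, -0.001], [1.0, -0.016, 0.0], [0.0, -0.001, -1.0]]
force: [-0.2, -2.0, -1.2]
grip_width: 0.0176
```

```bash
python3 - <<'E'
from h import *
s,c=snap('wrist','w16'); print(s['position'],s['eef_rot'],s['clock'],s['force'],s['grip_width'])
E
```

```text
[ 0.51994073 -0.27048945  0.06027422] [[ 1.55310144e-02  9.99879238e-01 -5.44076575e-04]
 [ 9.99879372e-01 -1.55309177e-02  1.81436292e-04]
 [ 1.72964373e-04 -5.46828834e-04 -9.99999836e-01]] 21.5 [-0.16388276 -2.04858884 -1.16350822] 0.01759175368473801
```

View pics/w16.png

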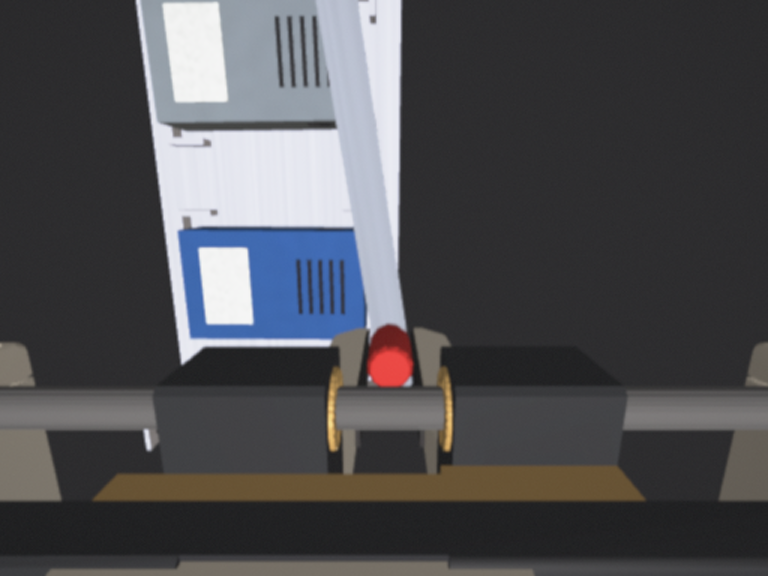

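Emit:
arm_command([
  [1,0,0,0,0],
  [1,-0.0005,-0.005,0,0],
  [1,-0.0004,-0.005,0,0],
  [1,-0.0002,-0.003,0,0],
  [1,0,-0.002,0,0],
  [1,0,-0.002,0,0],
  [1,0,-0.002,0,0],
  [1,0,-0.002,0,0],
  [1,0,-0.002,0,0],
  [1,0,-0.001,0,0],
  [1,0,0,0,0],
], newtons=25)

```text
clock: 22.65
position: [0.4966, -0.2711, 0.0603]
eef_rot: [[0.015, 1.0, -0.0], [1.0, -0.015, 0.0], [0.0, -0.0, -1.0]]
force: [0.8, -2.5, -0.9]
grip_width: 0.0174
```

```bash
python3 - <<'E'
from h import *
s,c=snap('wrist','w17'); print(s['position'],s['clock'],s['force'],s['grip_width'])
E
```

```text
[ 0.49655308 -0.27113565  0.06031149] 22.65 [ 0.8057739  -2.45608102 -0.92658667] 0.017376145190989407
```

View pics/w17.png

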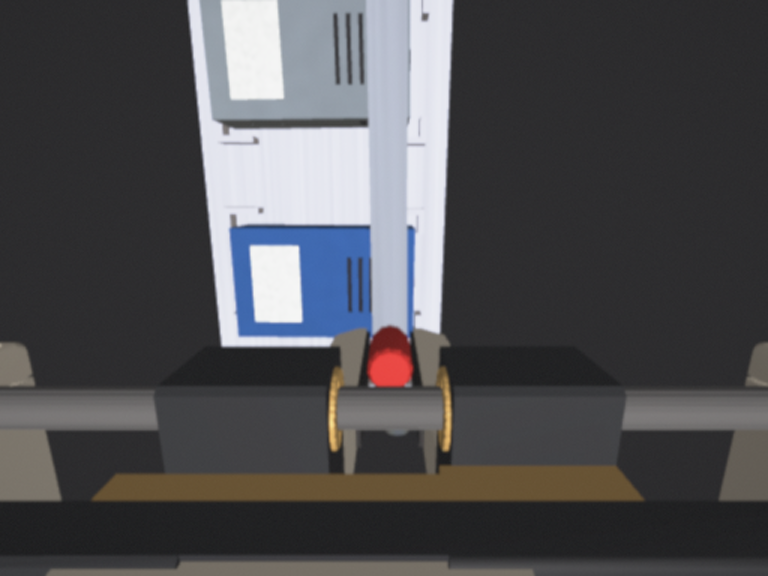

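Emit:
arm_command([
  [1,0,-0.001,0,0],
  [1,0,-0.001,0,0],
  [1,0,0,0,0],
])

```text
clock: 23.0
position: [0.4945, -0.2711, 0.0603]
eef_rot: [[0.015, 1.0, -0.001], [1.0, -0.015, 0.0], [0.0, -0.001, -1.0]]
force: [-0.6, -0.4, -0.6]
grip_width: 0.0172
```

Emit:
arm_command([
  [1,0,-0.001,0,0],
  [1,0,-0.001,0,0],
  [1,0,0,0,0],
])

```text
clock: 23.3
position: [0.4936, -0.271, 0.0604]
eef_rot: [[0.015, 1.0, 0.002], [1.0, -0.015, -0.0], [-0.0, 0.002, -1.0]]
force: [5.5, -1.5, -3.7]
grip_width: 0.0176
```

Emit:
arm_command([
  [1,0,-0.001,0,0],
  [1,0,-0.001,0,0],
  [1,0,0,0,0],
])

```text
clock: 23.6
position: [0.4933, -0.2711, 0.0605]
eef_rot: [[0.015, 1.0, 0.005], [1.0, -0.015, -0.001], [-0.001, 0.005, -1.0]]
force: [15.3, -1.6, -9.8]
grip_width: 0.017
```

It's hard on the stop: 15 N and no further travel. Now I'll unload, open and lift away.

Emit:
arm_command([
  [1,0,0.003,0,0],
  [0.4,0,0,0,0],
  [0.1,0,0,0,0],
  [0.1,0,0,0,0],
  [0.1,0,0,0,0],
  [0.1,0,0,-0.01,0],
  [0.1,0,0,-0.03,0],
  [0.1,0,0,-0.045,0],
  [0.1,0.03,0,-0.03,0],
  [0.1,0.045,0,-0.02,0],
  [0.1,0.045,0,-0.02,0],
  [0.1,0,0,0,0],
])

```text
clock: 24.8
position: [0.4976, -0.1474, 0.2201]
eef_rot: [[0.011, 1.0, 0.006], [1.0, -0.011, -0.001], [-0.001, 0.006, -1.0]]
force: [0.1, -0.5, 0.6]
grip_width: 0.0416
```

```bash
python3 - <<'E'
from h import *
s,c=snap('wrist','w18'); print(s['position'],s['clock'],s['force'],s['grip_width'])
W=cloud(s,c);x,y,z=W[...,0],W[...,1],W[...,2]
hsv=cv2.cvtColor(c['frame'],cv2.COLOR_RGB2HSV)
r=(((hsv[...,0]<8)|(hsv[...,0]>172))&(hsv[...,1]>150)&(hsv[...,2]>90)&(x>.4)&(x<.72)&(y<0)); t=r&(z>.069); print('red',r.sum(),np.nanmean(W[r],0),t.sum(),np.nanmean(W[t],0))
s2,c2=snap('top','t18');
s3,c3=snap('scene','s18')
cv2.imwrite('pics/s18c.png',cv2.resize(c3['frame'][140:240,140:260,::-1],(720,600),interpolation=cv2.INTER_CUBIC))
E
```

```text
[ 0.4975502  -0.14742136  0.220082  ] 24.8 [ 0.10749493 -0.46158147  0.64379637] 0.041639729712876446
red 14 [ 0.49490686 -0.27648897  0.07268857] 14 [ 0.49490686 -0.27648897  0.07268857]
```

View pics/w18.png

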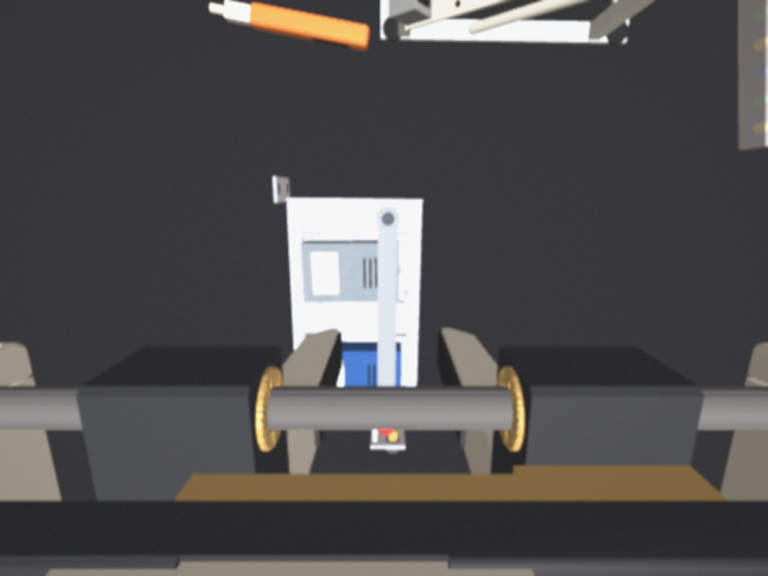

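View pics/s18c.png

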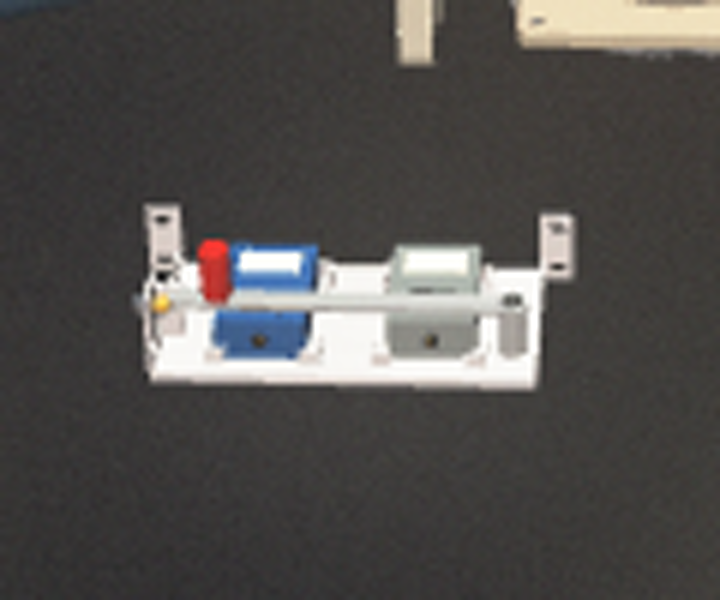

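View pics/t18.png

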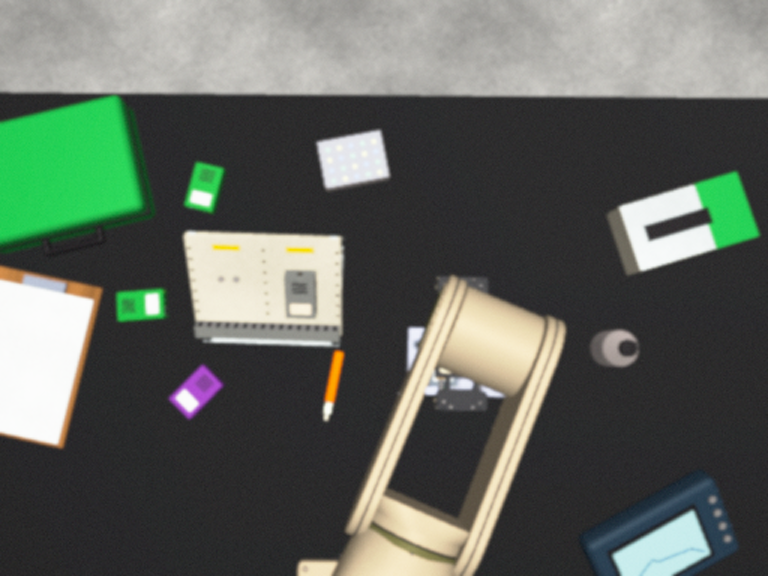

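Emit:
arm_command([
  [0.1,0.03,-0.03,-0.02,0],
  [0.1,0.035,-0.03,-0.01,0],
  [0.1,0.035,-0.03,0,0],
  [0.1,0.035,-0.03,0,0],
  [0.1,0.035,0,0,0],
  [0.1,0.035,0,0,0],
  [0.1,0,0,0,0],
])

```text
clock: 25.65
position: [0.3783, 0.0577, 0.2448]
eef_rot: [[0.013, 1.0, -0.001], [1.0, -0.013, 0.001], [0.001, -0.001, -1.0]]
force: [-0.8, 0.3, 0.3]
grip_width: 0.042
```

```bash
python3 - <<'E'
from h import *
snap('top','t19'); s,c=snap('scene','s19')
for tag in ('w18','t19','s19'):
    s,c=pickle.load(open(tag+'.pkl','rb'));W=cloud(s,c);f=c['frame'].astype(int);x,y,z=W[...,0],W[...,1],W[...,2]
    m=(z>.036)&(z<.046)&(abs(x-.496)<.03)&(y<-.12)&(y>-.26)&(f.min(-1)>110)
    P=W[m]
    if len(P)<30: print(tag,len(P)); continue
    # centreline: mean x per y bin
    ys=np.linspace(-.26,-.12,15); cx=[];cy=[]
    for a,b in zip(ys[:-1],ys[1:]):
        q=P[(P[:,1]>=a)&(P[:,1]<b)]
        if len(q)>2: cx.append((q[:,0].min()+q[:,0].max())/2); cy.append((a+b)/2)
    k=np.polyfit(cy,cx,1); print(tag,len(P),'bar yaw dev (deg, tray is about -1.0)',-np.degrees(np.arctan(k[0])),'x at knob',np.polyval(k,-.2717),'x at pivot',np.polyval(k,-.1017))
    hsv=cv2.cvtColor(c['frame'],cv2.COLOR_RGB2HSV)
    r=(((hsv[...,0]<8)|(hsv[...,0]>172))&(hsv[...,1]>150)&(hsv[...,2]>90)&(x>.4)&(x<.6)&(abs(y+.27)<.05)); print(' knob',r.sum(),np.nanmean(W[r],0))
    if tag!='w18':
        for nm,yc in [('blue',-.246),('fit',-.149)]:
            q=W[(abs(y-yc)<.035)&(z>.026)&(z<.035)&(x>.41)&(x<.52)]; print(' ',nm,len(q),rect(q))
s,c=pickle.load(open('t19.pkl','rb'))
cv2.imwrite('pics/t19c.png',cv2.resize(c['frame'][200:280,250:370,::-1],(720,480),interpolation=cv2.INTER_CUBIC))
E
```

```text
w18 1180 bar yaw dev (deg, tray is about -1.0) -1.1966604266987784 x at knob 0.4948251079034258 x at pivot 0.4983761872189884
 knob 14 [ 0.49490686 -0.27648897  0.07268857]
t19 300 bar yaw dev (deg, tray is about -1.0) 5.098710312678003 x at knob 0.49834915332016594 x at pivot 0.48318091456880885
 knob 25 [ 0.49389039 -0.26909962  0.07258535]
  blue 432 ((465.93084716796875, -245.72613525390625), (83.69620513916016, 54.67592239379883), 0.5527595281600952)
  fit 428 ((464.9244384765625, -147.91812133789062), (83.61521911621094, 65.01121520996094), 0.4541117250919342)
s19 100 bar yaw dev (deg, tray is about -1.0) -2.9802076439801657 x at knob 0.4938794071308643 x at pivot 0.5027298442772954
 knob 43 [ 0.50035464 -0.26755534  0.06050369]
  blue 150 ((468.884765625, -248.56967163085938), (63.53725051879883, 92.12294006347656), 89.18443298339844)
  fit 150 ((467.66436767578125, -145.21099853515625), (50.98807907104492, 86.9081802368164), 89.61084747314453)
```

View pics/t19c.png

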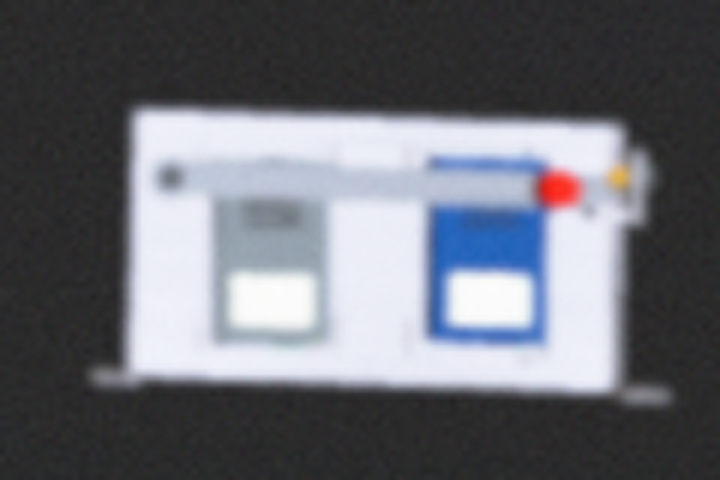

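```bash
python3 - <<'E'
from h import *
print(env.close_job(), env.sense()['clock'])
E
```

```text
the job is handed in; nothing more can be done
the job is handed in; nothing more can be done
```

The blue converter is off the studs and in the tray's free place, with the keeper bar shut over both units. I handed the job in at about 26 s, with the arm clear of everything.

- **Removal:** I slid the converter about 17 mm up the panel and lifted it about 40 mm square off.
- **Placing:** The tool can't tilt, so I rested the port-end edge on the bay floor and let the box turn flat in a light grip before letting go. It lies flat with its ports to the tray's front. It is centred within about 1 mm of the measured bay centre, and its cover is at the same height as the fitted unit's.
- **Keeper:** I swung the bar shut by the knob until it stopped moving, at about 15 N against the stop. With the robot clear, the wrist view put the bar at -1.2° (tray about -1.0°). The knob was at x = 0.495 m (expected 0.4946 m).
- **Checks that disagreed:** The automatic bar-angle fits from the top and scene cameras gave 5.1° and -3.0°. I put that down to few and stray points, because the bar looks parallel to the tray and sits in the catch in both pictures. The click itself was inferred from the stop, the position and the pictures; it can't be sensed directly.
- **Left in place:** In the last top and scene pictures the grey unit on the stand, the fitted unit, the bottle and the pen look where they were.

I first turned the gripper the wrong way for the knob, towards joint 6's limit. I turned it back, which cost about 2 s, and no limit was passed.

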